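Hang the sensor trolley on the sand tank's gravity rail and send it to the stop

TASK

Unhook the blue level-sensor trolley from its parking stand and hang it by both wheels, gently, on the sloped rail in front of the glass sand tank, in the short bay at the high end between the end block and the red spring keeper. Keeping it on the rail and without bearing down hard, push it downhill past the keeper, then let go close behind the keeper so that it rolls by itself to the black rubber stop at the low end, hanging straight with the keeper sprung back up. Leave the orange lamp trolley, the beaker, the sand jar, the brass weight and the blue coupling where they are.

Things in the scene. Friction and masses are not known exactly. Their poses are not given: they have to be found in the camera images.
- stand: Fixed unit: sand tank with a sloped rail in front on two end posts. Origin on the table under the rail's middle; x across the rail to the tank, y along the rail DOWNHILL, z up. Rail: steel bar on edge, 8 mm thick, 20 tall, 400 long, down to +y by 0.12 rad, top nominally 175 mm up at y = 0. Its clamps were set by hand: the whole rail may really lie up to 16 mm higher or lower: feel for it.
- bay (a point): Nominal rail top at the middle of the loading bay (yellow band on the rail), 125 mm uphill of the stand's middle; axes as the stand. The real rail top is up to 16 mm above or below this point, unmeasured, and rigid: feel for it, force climbs steeply; over 20 N on the trolley here or at the keeper is too much. Bay ends: grey block 55 mm uphill (30 mm above rail top), keeper downhill.
- low_stop (a point): Nominal rail top at the face of the black rubber stop at the low end, 180 mm downhill of the rail's middle; same height doubt as the bay. The stop rises 40 mm above the rail. The trolley's axle point ends about 36 to 40 mm uphill of this face when it rests there; it takes about 2 s to roll down.
- tank_edge (a point): Top edge of the tank's near glass, 137 mm above the table, 60 mm beyond the rail. The tank is 400 mm long along the rail, 150 mm deep; three blue-capped standpipes, 165 mm beyond the rail, reach 172 mm up.
- keeper (a joint): Red spring finger 6 mm thick on the tank side, 18 mm from the rail's mid plane; tip 14 mm above the rail top. Rad: 0 = up (rest), grows as it is pushed downhill, to 1.2. The trolley pin meets it at stand y about -87 mm and slips over it at about -50 (0.7 rad). Takes 3 to 6 N along the rail and lifts the trolley by up to 4 N: hold it down. Springs back up after. Trolley weight alone won't open it.
- trolley_grip (a point): Centre of the blue grip tab on top of the sensor trolley (0.35 to 0.55 kg in all). Tab 14 mm thick (x), 36 long (y), 36 tall; clear above. Trolley axes: y along its travel, z up, x across, to the open side of its hook. Under the tab, 20 mm below this point, is a bridge plate 72 mm long (y), which meets the stops. Hangs on one parking stand, axes as the stand's, up to 6 mm off its middle.
- trolley_axle (a point): Same trolley and axes: point midway between its two wheels' centres, 42 mm under the grip point, 10 mm above the rail top when on a rail. Wheels: 40 mm apart along y, tread radius 10 mm, flange radius 14, 14 mm between flanges, so 3 mm play each side of the rail. Side plate on -x (x -16 to -12 mm) runs down from here to the lower arm.
- trolley_pin (a point): End of the trolley's steel cross pin, 7 mm thick, at wheel-centre height midway between the wheels, 25 mm out on the +x side: it meets the keeper.
- trolley_sensor (a point): Centre of the steel sensor, 22 mm wide, 44 tall, hanging 108 mm below the axle point (bottom 130 below). The lower arm holding it reaches from the side plate back under the rail, its top 80 mm below the axle point. So the hook is open to +x: to unhook, lift 5 to 45 mm, draw 45 mm or more to -x, then go; hang it on the opposite way.
- lamp_trolley_axle (a point): Like trolley with an orange tab and black lamp box on the other parking stand: leave it. Point midway between its wheels' centres.
- park_a: Parking stand, one of two alike; either may hold the blue trolley. Level rail piece 8 mm thick, 20 tall, top 160 mm above the table, free for 88 mm between end posts that rise to 190 mm; black foot 110 x 130 x 12 mm. Origin on the table under its middle; y along its rail, x to the open side of the hanging trolley's hook. Fixed.
- park_b: The other parking stand, alike.
- beaker: Glass beaker, 64 mm wide, 75 mm tall, origin under its foot. Leave it.
- sand_jar: Reddish jar of sand with white lid, 52 mm wide, 70 mm tall, origin under its foot. Leave it.
- weight: Small brass weight, 36 mm wide, 45 mm tall, origin under its foot. Leave it.
- coupling: Blue and brass hose coupling, 50 mm long, 24 mm tall, lying on the table, origin under it. Leave it.

How it is judged (in metres and radians):
On the way, in this order (a step that is already met when the one before it is completed fails the run):
1. the trolley hangs by its wheels in the loading bay, upright, in the robot's grasp (contact force between trolley and stand above 1 N and contact force between the fingers and trolley above 1 N and y of trolley_axle in the frame of stand between -0.17 and -0.088 m and x of trolley_axle in the frame of stand between -0.006 and 0.006 m and angle between the y axis of trolley_axle and the y axis of stand, either way round below 0.22 rad and value of joint keeper below 0.1 rad), for 0.2 s.
2. the trolley, on the rail, swings the keeper down (value of joint keeper above 0.4 rad and contact force between trolley and stand above 1 N and y of trolley_axle in the frame of stand between -0.082 and -0.04 m), for 0.02 s.
3. let go, the trolley rolls down the rail by itself (y of trolley_axle in the frame of stand above 0.04 m and linear speed of trolley above 0.02 m/s and contact force between trolley and stand above 0.5 N and not (contact force between the arm and trolley above 0.2 N)), for 0.05 s.
At the end, for the whole second after the job is handed in: The blue trolley rests against the rubber stop (axle point between 130 and 155 mm downhill of the rail's middle, within 8 mm of the rail's plane, at least 145 mm above the table), its weight on the rail, within 0.2 rad of upright, still; the keeper is back up within 0.1 rad (y of trolley_axle in the frame of stand between 0.13 and 0.155 m and x of trolley_axle in the frame of stand between -0.008 and 0.008 m and height (world z) of trolley_axle above 0.145 m and angle between trolley_axle's own z axis and vertical below 0.2 rad and linear speed of trolley below 0.02 m/s and value of joint keeper between -0.1 and 0.1 rad and contact force between trolley and stand above 1 N); the robot touches nothing.
It fails at once if the trolley borne down on or shoved against the rail or keeper with more than 20 N in the bay or at the keeper (contact force between trolley and stand above 20 N and y of trolley_axle in the frame of stand below 0.03 m).
It fails at once if the trolley pushed or carried down the run by the robot instead of rolling by itself (contact force between the arm and trolley above 1 N and y of trolley_axle in the frame of stand above 0.02 m and contact force between trolley and stand above 0.3 N).
It fails at once if the trolley dropped or knocked down low (height (world z) of trolley_axle below 0.135 m).
It fails at once if the orange lamp trolley disturbed (distance of lamp_trolley_axle from where it was at the start of the episode above 0.02 m).
It fails at once if the beaker, jar, weight or coupling moved (distance of any of beaker, sand_jar, weight, coupling from where it was at the start of the episode above 0.03 m).
It also fails if it takes over 70 s, if anything falls off the work surface, if the arm or the gripper's body presses on something with over 40 N, if the wrist force passes 120 N, or if a joint passes its speed limit or range.

ROBOT

A 6-joint arm with a two-finger parallel gripper is mounted at the origin on the work surface. World frame = base frame: x ahead of the robot, y to its left, z up, the work surface at z = 0. Lengths are in mm, angles in rad, forces in N, time in s.
With the tool pointing down it reaches from about 325 to 900 mm from the base axis. Payload 3.5 kg.
Tool frame: the origin (TCP) lies between the finger pads; the fingertips stand 25 mm ahead of it and the grasp point (between the pads) lies 6 mm ahead of it; z points along the fingers, y is the direction in which the jaws open and shut (so a half turn about z gives the same grasp; the last joint's range is limited). The gripper opens to 85 mm and grips with 20 to 120 N. Pads are 22 mm wide; open, the fingers measure 114 mm over their backs; the gripper's body (76 mm by 85 mm) begins 54 mm behind the grasp point. The pads swing forward as they close: fully open they stand 13 mm farther back than shut.
Start: joints at [1.043, 0.276, -0.026, 1.268, 0, 1.467], TCP at [257.592, 569.445, 256.313] pointing down, gripper open.
Joint ranges: [-3.12, 3.12], [-0.85, 1.88], [-1.08, 1.24], [-1.95, 2.15], [-1.57, 1.53], [-3.14, 3.14]. Speed limits (rad/s): [2.57, 2.57, 3.14, 3.14, 3.14, 3.14].

INTERFACE

Orientations are given as a rotation vector (axis times angle).
In Python, from rig import bot gives the robot as it stands. The module is installed in compiled form; this text tells all that it offers.
- The arm moves only by the tool play_rows, never from a script. Its argument "steps" is a list of rows, each an object of numbers: "x", "y", "z": the shift along the tool's x, y, z in m; "rx", "ry", "rz": the turn, a rotation vector about the tool's x, y, z in degrees; "hand": the opening, from -1 (shut) to 1 (fully open). A call has exactly 5 rows; each row shifts and turns the pose as measured when the row begins, along the tool's axes as they then stand; what a row does not reach is not made up. A row lasts 1/12 s, in which the tool goes at most 41.7 mm and 7.16 degrees, less where a joint would pass 70% of its speed; a pose out of reach is approached as far as the arm can. A call with a gripper value outside its range is refused whole. The fingers move at their own pace and stop on an object; "newtons" is the grip in N (left out, the last holds). Time passes only in rows, so rows that do not move let the fingers close, or fill a call up. It gives the time, the measured TCP pose, the force and the opening at its end, in the units of the state.
- bot.get_obs(): the state, without advancing time (a new reading comes with each control period).
- bot.camera(name): name is "scene" or "top" or "wrist"; returns the picture (480x640x3 uint8, red, green, blue); there is no depth.
- bot.camera_info(name): a dict with "intrinsics" (3x3 intrinsics, pixels), "T" (4x4, takes a point from camera to world coordinates). Camera axes: x right, y down, z forward; pixel columns grow to the right and rows downward; lengths in mm; the calibration is good to about 2 mm. The wrist camera is an equidistant fisheye: a pixel r from the principal point sees the ray r / f radians off the axis. A picture is of the moment at which its call begins: read the wrist's pose just before it. camera_info takes no time and is no camera call; for the wrist camera it gives the pose at the moment of the call.
- bot.job_done(): hands the job in, once; it reports no verdict.
The state is a dict: "clock": time; "joint_positions": joint angles; "qd": joint speeds; "tau": joint torques, N m; "eef_pos": TCP position; "tool_rot": TCP orientation; "force": force on the tool from outside, world axes, zero at the start; "wrist_torque": the same for the moment, N m; "grip_width": finger opening in mm.
Only numpy, scipy, OpenCV 4.12 (cv2) and the standard library are available. Lean on these libraries where they do the work, as an engineer would, in place of code of your own. Each camera call takes 0.05 s, during which the arm holds its last target. There are 200 camera calls.

## Working session

There is one attempt and no reset: what is moved stays moved. The work goes in short steps, Python scripts to look and compute and a tool call to move; the robot and the scene stay as the last step left them, time stands still between calls to the robot, and variables do not carry over. Pictures are saved under pics/ and viewed, about 8 in all and at most 12, crops included, and the job is handed in when it is done.

Besides the shell and the picture viewer there is one more tool, called in YAML: its name, and indented under it one key for each argument. play_rows: Moves the arm, as the interface text tells. Its arguments: {"type":"object","properties":{"steps":{"type":"array"},"newtons":{"type":"number"}},"required":["steps"]}

```bash
mkdir -p pics
python3 - <<'E'
from rig import bot
import cv2,numpy as np
print(bot.get_obs())
for n in("scene","top"):
    im=bot.camera(n);cv2.imwrite(f"pics/{n}0.png",im[...,::-1])
    i=bot.camera_info(n);print(n,np.round(i["intrinsics"],1).tolist(),np.round(i["T"],4).tolist())
E
```

```text
{'clock': 0.0, 'joint_positions': array([ 1.04261931e+00,  2.77163352e-01, -2.78812560e-02,  1.26801516e+00,
       -1.54274531e-05,  1.46740639e+00]), 'qd': array([-6.46246722e-04, -1.12323217e-03, -7.02164904e-04, -1.65687920e-03,
       -4.99223650e-05, -1.87745314e-04]), 'tau': array([-6.14320597e-04, -4.45514452e+01,  2.95199883e+01,  1.63803570e-02,
       -1.34244337e-04,  3.31537805e-06]), 'eef_pos': array([257.21808116, 568.81967805, 255.14062657]), 'tool_rot': array([-0.66210304, -3.07032383,  0.00338639]), 'force': array([ 0.06229958,  0.63975445, -0.19269548]), 'wrist_torque': array([ 0.03951511, -0.03623853,  0.00176092]), 'grip_width': 85.66809365571474}
scene [[585.5, 0.0, 320.9], [0.0, 585.5, 242.9], [0.0, 0.0, 1.0]] [[0.41, 0.6438, -0.6461, 1274.3036], [0.912, -0.2783, 0.3014, -349.0296], [0.0142, -0.7127, -0.7013, 914.7153], [0.0, 0.0, 0.0, 1.0]]
top [[446.0, 0.0, 318.3], [0.0, 446.0, 235.8], [0.0, 0.0, 1.0]] [[0.0151, -0.9879, 0.1546, 398.1057], [-0.9998, -0.0165, -0.0076, -12.6506], [0.01, -0.1545, -0.9879, 1153.7988], [0.0, 0.0, 0.0, 1.0]]
```

View pics/scene0.png

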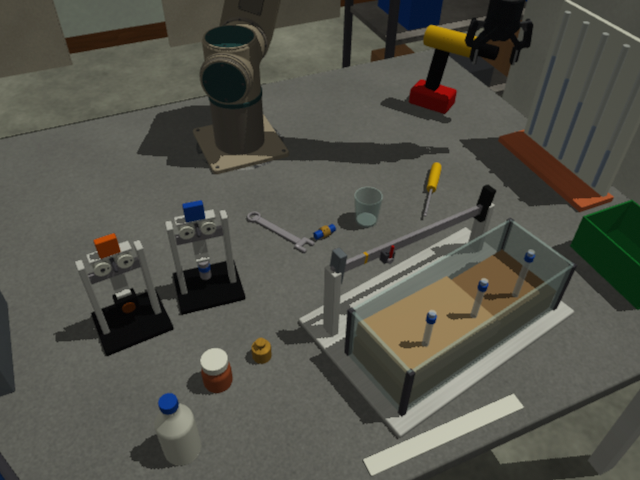

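View pics/top0.png

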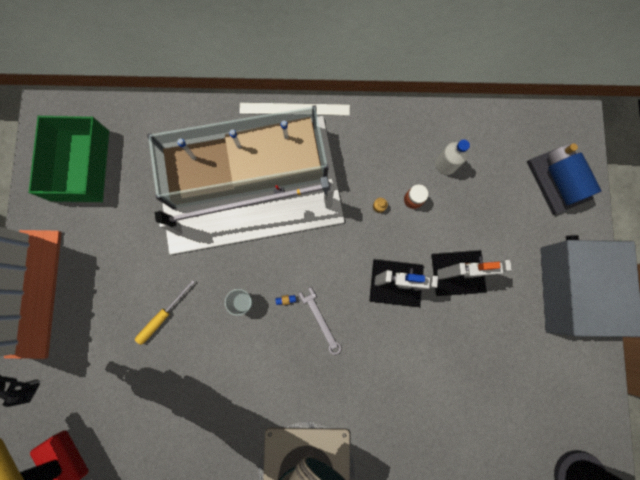

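The scene shows the blue trolley on the right-hand stand at about (193,210). In the top view its tab is at (415,279). The rail runs from (328,185), the high end, to (165,218), the low end. I'll enlarge both areas.

Run:
```python
import cv2,numpy as np
t=cv2.imread("pics/top0.png");s=cv2.imread("pics/scene0.png")
R=lambda i,f:cv2.resize(i,None,fx=f,fy=f,interpolation=cv2.INTER_CUBIC)
cv2.imwrite("pics/c1.png",R(t[100:250,145:345],4))   # 800x600
a=R(t[250:310,360:440],5) # 400x300
b=R(s[195:315,160:250],5)  # 450x600
c=np.zeros((600,800,3),np.uint8);c[:300,:400]=a;c[:,400:]=b[:,:400]
d=R(s[180:280,320:500],400/180);c[300:300+d.shape[0],:400]=d[:300,:400]
cv2.imwrite("pics/c2.png",c)
```

```text
(no output)
```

View pics/c1.png

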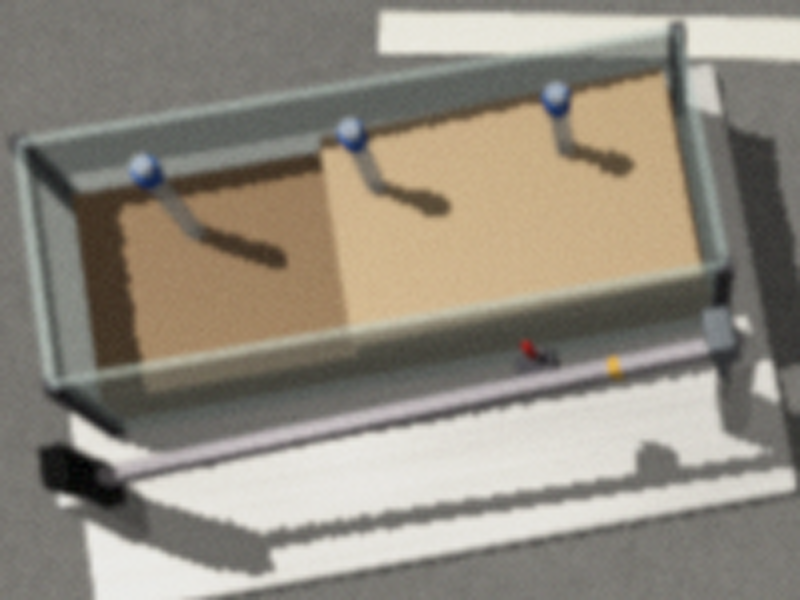

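View pics/c2.png

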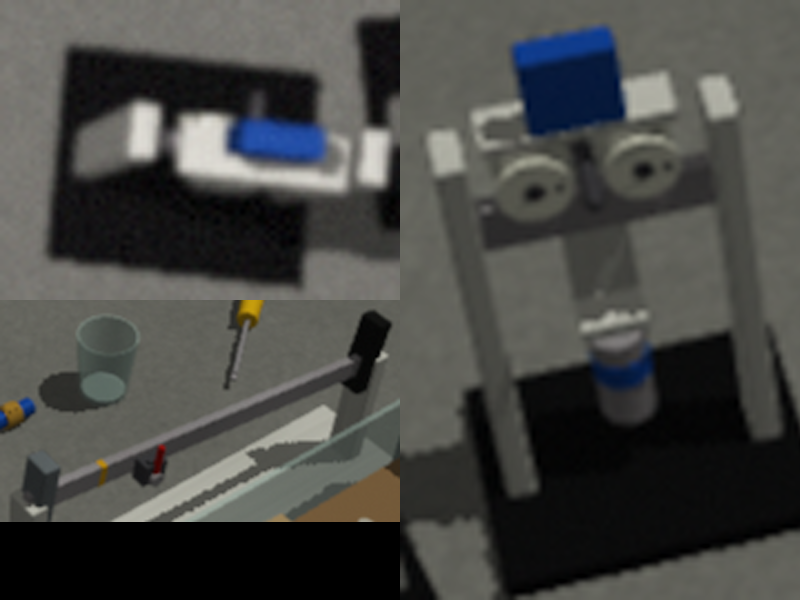

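Enlarged, the tank's top corners are clear in c1: near-low (55,385), near-high (722,265), far-low (18,142), far-high (676,33). In c2 the park foot corners are (68,48), (315,75), (300,285), (50,257). The pin points to world +x (tank side), so the hook is already open the right way. Next I'll compute positions from these.

```bash
cat > h.py <<'E'
import numpy as np
from rig import bot
from scipy.spatial.transform import Rotation as Ro
def atz(cam,px,z):
    i=bot.camera_info(cam);K=np.array(i["intrinsics"]);T=np.array(i["T"])
    d=T[:3,:3]@np.linalg.solve(K,[px[0],px[1],1.]);o=T[:3,3]
    return o+d*(z-o[2])/d[2]
def proj(cam,P):
    i=bot.camera_info(cam);K=np.array(i["intrinsics"]);T=np.linalg.inv(np.array(i["T"]))
    c=T[:3,:3]@np.asarray(P,float)+T[:3,3];u=K@c;return u[:2]/u[2]
def fit(loc,w):
    loc=np.array(loc,float);w=np.array(w)[:,:2];a=loc-loc.mean(0);b=w-w.mean(0)
    th=np.arctan2((a[:,0]*b[:,1]-a[:,1]*b[:,0]).sum(),(a*b).sum())
    R=np.array([[np.cos(th),-np.sin(th)],[np.sin(th),np.cos(th)]]);o=w.mean(0)-R@loc.mean(0)
    return th,R,o,np.linalg.norm(loc@R.T+o-w,axis=1)
E
python3 - <<'E'
from h import *
np.set_printoptions(precision=2,suppress=True)
c=lambda x,y:(145+x/4-.4,100+y/4-.4)
w=[atz("top",c(*p),137) for p in[(55,385),(722,265),(18,142),(676,33)]]
th,R,o,e=fit([(60,200),(60,-200),(210,200),(210,-200)],w);print("stand",th,o,e)
for n,y in(("bay",-125),("low",180)):
    P=[*(R@[0,y]+o),175-y*np.tan(.12)];print(n,np.array(P),"top px",proj("top",P),"scene",proj("scene",P))
P=[*(R@[18,-87]+o),175+87*.12+14];print("keeper",P,proj("top",P),proj("scene",P))
for p,z in((c(615,362),190),(c(528,347),199),(c(715,325),228)):
    print((atz("top",p,z)[:2]-o)@R,z)
print("scene",[ (atz("scene",p,z)[:2]-o)@R for p,z in (((320+103/2.22,180+160/2.22),190),((320+160/2.22,180+148/2.22),199))])
d=lambda x,y:(360+x/5-.4,250+y/5-.4)
w=[atz("top",d(*p),12) for p in[(68,48),(315,75),(300,285),(50,257)]]
th,R,o,e=fit([(55,65),(55,-65),(-55,-65),(-55,65)],w);print("park",th,o,e)
print("tab top",atz("top",d(280,137),230),atz("scene",(160+163/5-.4,195+40/5-.4),230))
for cam,p,z in(("top",d(145,115),190),("scene",(160+46/5,195+148/5),190),("scene",(160+317/5,195+95/5),190)):
  print("post",(atz(cam,p,z)[:2]-o)@R)
print("tab local",(atz("top",d(280,137),230)[:2]-o)@R,(atz("scene",(160+163/5-.4,195+40/5-.4),230)[:2]-o)@R)
print(Ro.from_rotvec(bot.get_obs()["tool_rot"]).as_matrix())
E
```

```text
stand 0.19939454186824462 [626.11 148.73] [2.73 1.52 1.05 2.11]
bay [650.87  26.21 190.07] top px [298.18 190.16] scene [364.58 249.03]
low [590.46 325.16 153.3 ] top px [166.85 217.81] scene [481.7 200.6]
keeper [np.float64(660.9868104494923), np.float64(67.01962550332242), 199.44] [279.61 184.29] [388.36 242.44]
[   0.08 -125.4 ] 190
[ 14.71 -79.67] 199
[   0.41 -181.17] 228
scene [array([   7.6 , -127.03]), array([ 29.39, -88.18])]
park -0.09278867647423023 [ 458.99 -222.31] [1.74 1.93 1.74 2.12]
tab top [ 459.74 -222.56  230.  ] [ 458.73 -223.62  230.  ]
post [ 7.41 49.91]
post [ -0.24 -48.67]
post [ 1.64 50.59]
tab local [ 0.78 -0.18] [-0.13 -1.33]
[[-0.91  0.41 -0.  ]
 [ 0.41  0.91 -0.  ]
 [ 0.   -0.   -1.  ]]
```

```bash
cat >> h.py <<'E'
import json
def goal(yaw,tilt=0):  # tool y = stand/park x axis, tool z down; tilt about stand x so that +y end goes down
    y=np.array([np.cos(yaw),np.sin(yaw),0]);a=np.array([-np.sin(yaw),np.cos(yaw),0])
    z=-np.array([0,0,1.])*np.cos(tilt)-a*np.sin(tilt)
    return np.c_[np.cross(y,z),y,z]
def where():
    o=bot.get_obs();return np.array(o["eef_pos"]),Ro.from_rotvec(o["tool_rot"]).as_matrix()
def plan(p1,R1,n,hand):
    p,R=where();dr=Ro.from_matrix(R.T@R1).as_rotvec();dp=(np.array(p1)-p)/n
    for k in range(n):
        s=R.T@dp/1000;r={a:round(float(v),4) for a,v in zip("xyz",s)}
        r.update({a:round(float(np.degrees(v)),2) for a,v in zip(("rx","ry","rz"),dr/n)});r["hand"]=hand
        R=R@Ro.from_rotvec(dr/n).as_matrix()
        print(json.dumps(r),"\n" if k%5==4 else "")
S=(.1994,np.array([626.1,148.7]))
def st(x,y,S=S):
    c,s=np.cos(S[0]),np.sin(S[0]);return S[1]+[c*x-s*y,s*x+c*y]
def tost(p,S=S):
    c,s=np.cos(S[0]),np.sin(S[0]);return np.array([[c,s],[-s,c]])@(np.array(p)[:2]-S[1])
E
python3 -c "
from h import *
plan([615,20,340],goal(.199),20,1)"
```

```text
{"x": -0.0276, "y": -0.0176, "z": -0.0042, "rx": -0.01, "ry": 0.0, "rz": 2.71, "hand": 1} 
{"x": -0.0284, "y": -0.0163, "z": -0.0042, "rx": -0.01, "ry": 0.0, "rz": 2.71, "hand": 1} 
{"x": -0.0292, "y": -0.0149, "z": -0.0042, "rx": -0.01, "ry": 0.0, "rz": 2.71, "hand": 1} 
{"x": -0.0298, "y": -0.0136, "z": -0.0042, "rx": -0.01, "ry": 0.0, "rz": 2.71, "hand": 1} 
{"x": -0.0304, "y": -0.0121, "z": -0.0042, "rx": -0.01, "ry": 0.0, "rz": 2.71, "hand": 1} 

{"x": -0.031, "y": -0.0107, "z": -0.0042, "rx": -0.01, "ry": 0.0, "rz": 2.71, "hand": 1} 
{"x": -0.0314, "y": -0.0092, "z": -0.0042, "rx": -0.01, "ry": 0.0, "rz": 2.71, "hand": 1} 
{"x": -0.0318, "y": -0.0077, "z": -0.0042, "rx": -0.01, "ry": 0.0, "rz": 2.71, "hand": 1} 
{"x": -0.0322, "y": -0.0062, "z": -0.0042, "rx": -0.01, "ry": 0.0, "rz": 2.71, "hand": 1} 
{"x": -0.0324, "y": -0.0046, "z": -0.0042, "rx": -0.01, "ry": 0.0, "rz": 2.71, "hand": 1} 

{"x": -0.0326, "y": -0.0031, "z": -0.0042, "rx": -0.01, "ry": 0.0, "rz": 2.71, "hand": 1} 
{"x": -0.0327, "y": -0.0016, "z": -0.0042, "rx": -0.01, "ry": 0.0, "rz": 2.71, "hand": 1} 
{"x": -0.0328, "y": -0.0, "z": -0.0042, "rx": -0.01, "ry": 0.0, "rz": 2.71, "hand": 1} 
{"x": -0.0327, "y": 0.0015, "z": -0.0042, "rx": -0.01, "ry": 0.0, "rz": 2.71, "hand": 1} 
{"x": -0.0326, "y": 0.0031, "z": -0.0042, "rx": -0.01, "ry": 0.0, "rz": 2.71, "hand": 1} 

{"x": -0.0324, "y": 0.0046, "z": -0.0042, "rx": -0.01, "ry": 0.0, "rz": 2.71, "hand": 1} 
{"x": -0.0322, "y": 0.0062, "z": -0.0042, "rx": -0.01, "ry": 0.0, "rz": 2.71, "hand": 1} 
{"x": -0.0318, "y": 0.0077, "z": -0.0042, "rx": -0.01, "ry": 0.0, "rz": 2.71, "hand": 1} 
{"x": -0.0314, "y": 0.0092, "z": -0.0042, "rx": -0.01, "ry": 0.0, "rz": 2.71, "hand": 1} 
{"x": -0.031, "y": 0.0107, "z": -0.0042, "rx": -0.01, "ry": 0.0, "rz": 2.71, "hand": 1}
```

play_rows:
  steps:
    - {"x": -0.028,"y": -0.017,"z": -0.006,"rz": 2.7,"hand": 1}
    - {"x": -0.028,"y": -0.016,"z": -0.006,"rz": 2.7,"hand": 1}
    - {"x": -0.029,"y": -0.015,"z": -0.006,"rz": 2.7,"hand": 1}
    - {"x": -0.03,"y": -0.0135,"z": -0.006,"rz": 2.7,"hand": 1}
    - {"x": -0.03,"y": -0.012,"z": -0.006,"rz": 2.7,"hand": 1}

```text
validation failed for argument at $.st...
```

play_rows:
  steps:
    - {"x": -0.031,"y": -0.0105,"z": -0.004,"rz": 2.7,"hand": 1}
    - {"x": -0.031,"y": -0.009,"z": -0.004,"rz": 2.7,"hand": 1}
    - {"x": -0.032,"y": -0.0075,"z": -0.004,"rz": 2.7,"hand": 1}
    - {"x": -0.032,"y": -0.006,"z": -0.004,"rz": 2.7,"hand": 1}
    - {"x": -0.032,"y": -0.0045,"z": -0.004,"rz": 2.7,"hand": 1}

```text
validation failed for argument at $.st...
```

play_rows:
  steps:
    - {"x": -0.033,"y": -0.003,"z": -0.004,"rz": 2.7,"hand": 1}
    - {"x": -0.033,"y": -0.0015,"z": -0.004,"rz": 2.7,"hand": 1}
    - {"x": -0.033,"y": 0,"z": -0.004,"rz": 2.7,"hand": 1}
    - {"x": -0.033,"y": 0.0015,"z": -0.004,"rz": 2.7,"hand": 1}
    - {"x": -0.033,"y": 0.003,"z": -0.004,"rz": 2.7,"hand": 1}

```text
validation failed for argument at $.st...
```

play_rows:
  steps:
    - {"x": -0.032,"y": 0.0045,"z": -0.004,"rz": 2.7,"hand": 1}
    - {"x": -0.032,"y": 0.006,"z": -0.004,"rz": 2.7,"hand": 1}
    - {"x": -0.032,"y": 0.0075,"z": -0.004,"rz": 2.7,"hand": 1}
    - {"x": -0.031,"y": 0.009,"z": -0.004,"rz": 2.7,"hand": 1}
    - {"x": -0.031,"y": 0.0105,"z": -0.004,"rz": 2.7,"hand": 1}

```text
validation failed for argument at $.st...
```

The validation error is cut off. My guess is that every row needs all seven keys, so I'll try that with one call.

play_rows:
  steps:
    - {"x": -0.028,"y": -0.017,"z": -0.006,"rx": 0,"ry": 0,"rz": 2.7,"hand": 1}
    - {"x": -0.028,"y": -0.016,"z": -0.006,"rx": 0,"ry": 0,"rz": 2.7,"hand": 1}
    - {"x": -0.029,"y": -0.015,"z": -0.006,"rx": 0,"ry": 0,"rz": 2.7,"hand": 1}
    - {"x": -0.03,"y": -0.0135,"z": -0.006,"rx": 0,"ry": 0,"rz": 2.7,"hand": 1}
    - {"x": -0.03,"y": -0.012,"z": -0.006,"rx": 0,"ry": 0,"rz": 2.7,"hand": 1}

```text
clock: 0.52
eef_pos: [344.6, 431.3, 280.4]
tool_rot: [-1.015, -2.968, 0.014]
force: [0.8, 0.1, -0.5]
grip_width: 85.6
```

That works, and tracking is good.

play_rows:
  steps:
    - {"x": -0.031,"y": -0.0105,"z": -0.004,"rx": 0,"ry": 0,"rz": 2.7,"hand": 1}
    - {"x": -0.031,"y": -0.009,"z": -0.004,"rx": 0,"ry": 0,"rz": 2.7,"hand": 1}
    - {"x": -0.032,"y": -0.0075,"z": -0.004,"rx": 0,"ry": 0,"rz": 2.7,"hand": 1}
    - {"x": -0.032,"y": -0.006,"z": -0.004,"rx": 0,"ry": 0,"rz": 2.7,"hand": 1}
    - {"x": -0.032,"y": -0.0045,"z": -0.004,"rx": 0,"ry": 0,"rz": 2.7,"hand": 1}

```text
clock: 0.93
eef_pos: [435.5, 287.5, 299.8]
tool_rot: [-1.372, -2.82, 0.019]
force: [-0.2, -0.1, -0.2]
grip_width: 85.3
```

play_rows:
  steps:
    - {"x": -0.033,"y": -0.003,"z": -0.005,"rx": 0,"ry": 0,"rz": 2.7,"hand": 1}
    - {"x": -0.033,"y": -0.0015,"z": -0.005,"rx": 0,"ry": 0,"rz": 2.7,"hand": 1}
    - {"x": -0.033,"y": 0,"z": -0.005,"rx": 0,"ry": 0,"rz": 2.7,"hand": 1}
    - {"x": -0.033,"y": 0.0015,"z": -0.005,"rx": 0,"ry": 0,"rz": 2.7,"hand": 1}
    - {"x": -0.033,"y": 0.003,"z": -0.005,"rx": 0,"ry": 0,"rz": 2.7,"hand": 1}

```text
clock: 1.35
eef_pos: [525.7, 140.0, 323.5]
tool_rot: [-1.708, -2.628, 0.025]
force: [0.6, 0.2, -0.0]
grip_width: 85.4
```

play_rows:
  steps:
    - {"x": -0.032,"y": 0.0045,"z": -0.004,"rx": 0,"ry": 0,"rz": 2.7,"hand": 1}
    - {"x": -0.032,"y": 0.006,"z": -0.004,"rx": 0,"ry": 0,"rz": 2.7,"hand": 1}
    - {"x": -0.032,"y": 0.0075,"z": -0.004,"rx": 0,"ry": 0,"rz": 2.7,"hand": 1}
    - {"x": -0.031,"y": 0.009,"z": -0.004,"rx": 0,"ry": 0,"rz": 2.7,"hand": 1}
    - {"x": 0,"y": 0,"z": 0,"rx": 0,"ry": 0,"rz": 0,"hand": 1}

```text
clock: 1.77
eef_pos: [598.5, 18.2, 338.3]
tool_rot: [-1.97, -2.44, 0.03]
force: [-0.5, 1.0, -0.5]
grip_width: 85.0
```

Run:
```python
from h import *
import cv2
i=bot.camera_info("wrist");im=bot.camera("wrist");cv2.imwrite("pics/w1.png",im[...,::-1])
json.dump({k:np.array(v).tolist() for k,v in i.items()},open("w1.json","w"))
print(where(),bot.get_obs()["joint_positions"],np.round(i["intrinsics"],1).tolist(),np.round(i["T"],3).tolist())
```

```text
(array([596.91700688,  20.05264704, 337.81391611]), array([[-0.21267452,  0.97694698, -0.01855094],
       [ 0.97710807,  0.21252762, -0.00958294],
       [-0.00541944, -0.02016432, -0.99978199]])) [-0.06975995  0.20958227  0.05798765  1.43704156 -0.01085291  1.28687335] [[371.6, 0.0, 313.9], [0.0, 371.6, 240.7], [0.0, 0.0, 1.0]] [[0.977, 0.206, 0.045, 584.068], [0.21, -0.933, -0.293, 91.731], [-0.018, 0.296, -0.955, 454.612], [0.0, 0.0, 0.0, 1.0]]
```

View pics/w1.png

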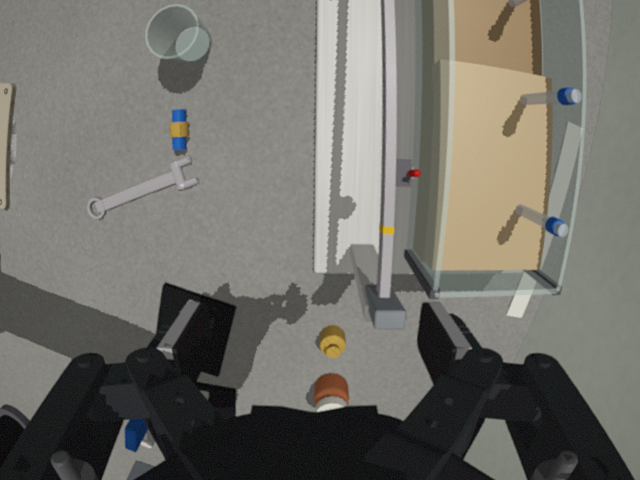

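In the wrist view the yellow band's top is at about (388,230), the end block at (388,310) and the keeper tip at (416,173). I'll triangulate the band and keeper tip from the three views.

Run:
```python
from h import *
np.set_printoptions(precision=2,suppress=True)
w=json.load(open("w1.json"))
def ray(cam,px):
    i=w if cam=="wrist" else bot.camera_info(cam);K=np.array(i["intrinsics"]);T=np.array(i["T"])
    d=np.array([(px[0]-K[0,2])/K[0,0],(px[1]-K[1,2])/K[1,1],1])
    if cam=="wrist":
        r=np.hypot(*d[:2]);d=np.array([*(d[:2]/r*np.sin(r)),np.cos(r)])
    d=T[:3,:3]@d;return T[:3,3],d/np.linalg.norm(d)
def tri(l):
    A=0;b=0
    for c,p in l:
        o,d=ray(c,p);M=np.eye(3)-np.outer(d,d);A=A+M;b=b+M@o
    X=np.linalg.solve(A,b)
    return X,[round(float(np.linalg.norm((np.eye(3)-np.outer(d,d))@(X-o))),2) for o,d in(ray(c,p) for c,p in l)]
c=lambda x,y:(145+x/4-.4,100+y/4-.4)
s=lambda x,y:(320+x/2.222-.3,180+y/2.222-.3)
for n,t,sc,wr in(("band",c(615,364),s(102,163),(388,230)),("keeper",c(526,347),s(160,148),(418,173))):
    for l in([("top",t),("scene",sc)],[("wrist",wr),("scene",sc)],[("top",t),("scene",sc),("wrist",wr)]):
        X,e=tri(l);print(n,X,e,"stand",tost(X))
# rail x line from wrist & top at assumed heights (nominal -8)
for px,y in(((388.5,230),-125),((389.5,150),-70),((390,80),0),((387,280),-160)):
    o,d=ray("wrist",px);z=175-8-y*.1206;P=o+d*(z-o[2])/d[2];print("wrist rail",tost(P))
for p in((615,364),(300,436),(450,404),(150,470)):
    o,d=ray("top",c(*p));
    y=-125
    for _ in range(4):
        z=167-y*.1206;P=o+d*(z-o[2])/d[2];y=tost(P)[1]
    print("top rail",tost(P))
print("park check"); o,d=ray("wrist",(138,432));P=o+d*(230-o[2])/d[2];print(P)
```

```text
band [652.58  27.   181.17] [0.91, 0.91] stand [   1.85 -124.54]
band [651.48  28.44 179.73] [0.23, 0.23] stand [   1.05 -122.9 ]
band [651.97  27.59 180.1 ] [1.47, 0.78, 0.97] stand [   1.37 -123.83]
keeper [659.95  75.88 185.46] [0.02, 0.02] stand [ 18.75 -78.09]
keeper [660.54  76.39 185.78] [0.78, 0.78] stand [ 19.43 -77.7 ]
keeper [660.32  76.25 185.56] [0.52, 0.54, 1.05] stand [ 19.19 -77.79]
wrist rail [   0.82 -122.42]
wrist rail [ -0.54 -61.67]
wrist rail [-0.09 -7.14]
wrist rail [   1.97 -162.3 ]
top rail [   1.06 -125.27]
top rail [-2.21 57.78]
top rail [ -1.94 -29.82]
top rail [ -3.63 146.78]
park check
[ 470.92 -200.46  230.  ]
```

```bash
python3 -c "
from h import *
b=st(1.0,-124.5);y=.209;c,s=np.cos(y),np.sin(y);print('S2',y,b-np.array([s*125,-c*125]))
plan([459.5,-223,265],goal(-.093),10,1)"
```

```text
S2 0.209 [625.80608126 149.14483438]
{"x": -0.0208, "y": -0.0184, "z": 0.0078, "rx": -0.11, "ry": 0.05, "rz": 1.76, "hand": 1} 
{"x": -0.0214, "y": -0.0178, "z": 0.0077, "rx": -0.11, "ry": 0.05, "rz": 1.76, "hand": 1} 
{"x": -0.0219, "y": -0.0172, "z": 0.0077, "rx": -0.11, "ry": 0.05, "rz": 1.76, "hand": 1} 
{"x": -0.0224, "y": -0.0165, "z": 0.0076, "rx": -0.11, "ry": 0.05, "rz": 1.76, "hand": 1} 
{"x": -0.0229, "y": -0.0158, "z": 0.0076, "rx": -0.11, "ry": 0.05, "rz": 1.76, "hand": 1} 

{"x": -0.0234, "y": -0.0151, "z": 0.0075, "rx": -0.11, "ry": 0.05, "rz": 1.76, "hand": 1} 
{"x": -0.0239, "y": -0.0144, "z": 0.0075, "rx": -0.11, "ry": 0.05, "rz": 1.76, "hand": 1} 
{"x": -0.0243, "y": -0.0137, "z": 0.0074, "rx": -0.11, "ry": 0.05, "rz": 1.76, "hand": 1} 
{"x": -0.0247, "y": -0.0129, "z": 0.0074, "rx": -0.11, "ry": 0.05, "rz": 1.76, "hand": 1} 
{"x": -0.0251, "y": -0.0122, "z": 0.0073, "rx": -0.11, "ry": 0.05, "rz": 1.76, "hand": 1}
```

play_rows:
  steps:
    - {"x": -0.021,"y": -0.0184,"z": 0.005,"rx": -0.1,"ry": 0.05,"rz": 1.76,"hand": 1}
    - {"x": -0.0215,"y": -0.018,"z": 0.005,"rx": -0.1,"ry": 0.05,"rz": 1.76,"hand": 1}
    - {"x": -0.022,"y": -0.017,"z": 0.005,"rx": -0.1,"ry": 0.05,"rz": 1.76,"hand": 1}
    - {"x": -0.0225,"y": -0.0165,"z": 0.005,"rx": -0.1,"ry": 0.05,"rz": 1.76,"hand": 1}
    - {"x": -0.023,"y": -0.016,"z": 0.005,"rx": -0.1,"ry": 0.05,"rz": 1.76,"hand": 1}

```text
clock: 2.23
eef_pos: [526.9, -99.0, 311.2]
tool_rot: [-2.14, -2.287, 0.012]
force: [0.0, -0.6, 0.4]
grip_width: 85.4
```

play_rows:
  steps:
    - {"x": -0.0234,"y": -0.015,"z": 0.007,"rx": -0.1,"ry": 0.05,"rz": 1.76,"hand": 1}
    - {"x": -0.024,"y": -0.0145,"z": 0.007,"rx": -0.1,"ry": 0.05,"rz": 1.76,"hand": 1}
    - {"x": -0.0243,"y": -0.0137,"z": 0.007,"rx": -0.1,"ry": 0.05,"rz": 1.76,"hand": 1}
    - {"x": -0.0247,"y": -0.013,"z": 0.007,"rx": -0.1,"ry": 0.05,"rz": 1.76,"hand": 1}
    - {"x": 0,"y": 0,"z": 0,"rx": 0,"ry": 0,"rz": 0,"hand": 1}

```text
clock: 2.65
eef_pos: [463.9, -196.7, 279.0]
tool_rot: [-2.276, -2.145, 0.005]
force: [0.4, -0.0, -0.7]
grip_width: 85.4
```

```bash
sed -i 's/^S=.*/S=(.209,np.array([625.8,149.1]))/' h.py
python3 - <<'E'
from h import *
import cv2
i=bot.camera_info("wrist");im=bot.camera("wrist");cv2.imwrite("pics/w2.png",im[...,::-1])
json.dump({k:np.array(v).tolist() for k,v in i.items()},open("w2.json","w"))
print(where())
plan([459.5,-223,265],goal(-.093),2,1)
E
```

```text
(array([ 464.79592586, -195.24643842,  279.53904061]), array([[ 0.05738538,  0.99829497, -0.01068048],
       [ 0.99831338, -0.05728565,  0.00942121],
       [ 0.00879331, -0.01120311, -0.99989858]]))
{"x": -0.0141, "y": -0.0018, "z": 0.0072, "rx": -0.33, "ry": -0.25, "rz": 1.02, "hand": 1} 
{"x": -0.0141, "y": -0.0016, "z": 0.0072, "rx": -0.33, "ry": -0.25, "rz": 1.02, "hand": 1}
```

View pics/w2.png

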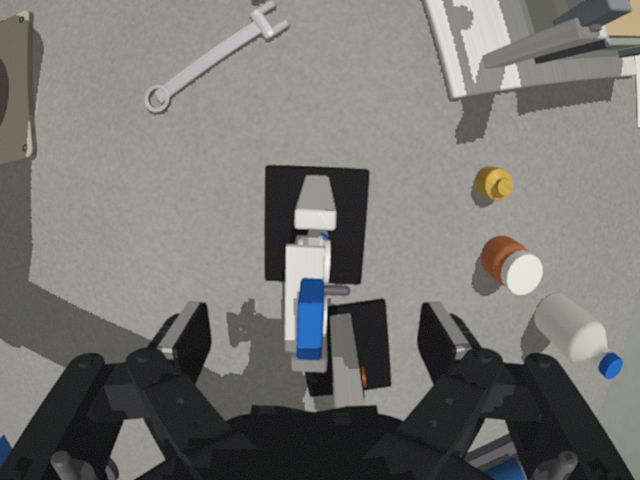

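The blue tab is at about (312,330), midway between the open fingers, and the pin points right (+x). I'll move over it and descend.

play_rows:
  steps:
    - {"x": -0.014,"y": -0.002,"z": 0.003,"rx": -0.33,"ry": -0.25,"rz": 1.0,"hand": 1}
    - {"x": -0.014,"y": -0.0016,"z": 0.003,"rx": -0.33,"ry": -0.25,"rz": 1.0,"hand": 1}
    - {"x": 0,"y": 0,"z": 0,"rx": 0,"ry": 0,"rz": 0,"hand": 1}
    - {"x": 0,"y": 0,"z": 0,"rx": 0,"ry": 0,"rz": 0,"hand": 0.2}
    - {"x": 0,"y": 0,"z": 0,"rx": 0,"ry": 0,"rz": 0,"hand": 0.2}

```text
clock: 3.12
eef_pos: [460.0, -219.0, 273.1]
tool_rot: [-2.315, -2.121, -0.005]
force: [-0.7, -0.1, 0.7]
grip_width: 63.8
```

Run:
```python
from h import *
import json
w=json.load(open("w2.json"));K=np.array(w["intrinsics"]);T=np.array(w["T"])
for px in((312,330),(312,283),(310,358)):
    d=np.array([(px[0]-K[0,2])/K[0,0],(px[1]-K[1,2])/K[1,1],1]);r=np.hypot(*d[:2]);d=T[:3,:3]@np.array([*(d[:2]/r*np.sin(r)),np.cos(r)])
    print(T[:3,3]+d*(230-T[2,3])/d[2])
print(where(),bot.get_obs()["grip_width"]);plan([459.5,-223,224],goal(-.093),5,.2)
```

```text
[ 460.06591085 -220.21965386  230.        ]
[ 461.66960857 -193.91251019  230.        ]
[ 457.9238567  -237.70725308  230.        ]
(array([ 460.01691068, -218.96740835,  273.07836935]), array([[ 0.08707752,  0.99620055,  0.00140415],
       [ 0.99619541, -0.08708184,  0.00338462],
       [ 0.00349404,  0.00110409, -0.99999329]])) 63.81533942250188
{"x": -0.0008, "y": -0.0, "z": 0.0098, "rx": 0.01, "ry": -0.04, "rz": 0.07, "hand": 0.2} 
{"x": -0.0008, "y": -0.0, "z": 0.0098, "rx": 0.01, "ry": -0.04, "rz": 0.07, "hand": 0.2} 
{"x": -0.0008, "y": -0.0, "z": 0.0098, "rx": 0.01, "ry": -0.04, "rz": 0.07, "hand": 0.2} 
{"x": -0.0008, "y": -0.0, "z": 0.0098, "rx": 0.01, "ry": -0.04, "rz": 0.07, "hand": 0.2} 
{"x": -0.0008, "y": -0.0, "z": 0.0098, "rx": 0.01, "ry": -0.04, "rz": 0.07, "hand": 0.2}
```

play_rows:
  steps:
    - {"x": -0.0006,"y": 0,"z": 0.01,"rx": 0,"ry": 0,"rz": 0,"hand": 0.2}
    - {"x": -0.0006,"y": 0,"z": 0.01,"rx": 0,"ry": 0,"rz": 0,"hand": 0.2}
    - {"x": -0.0006,"y": 0,"z": 0.01,"rx": 0,"ry": 0,"rz": 0,"hand": 0.2}
    - {"x": -0.0006,"y": 0,"z": 0.01,"rx": 0,"ry": 0,"rz": 0,"hand": 0.2}
    - {"x": -0.0006,"y": 0,"z": 0.009,"rx": 0,"ry": 0,"rz": 0,"hand": 0.2}

```text
clock: 3.53
eef_pos: [462.4, -220.2, 221.9]
tool_rot: [2.309, 2.127, 0.009]
force: [0.1, 0.5, 0.5]
grip_width: 51.1
```

play_rows:
  newtons: 60
  steps:
    - {"x": 0,"y": 0,"z": 0,"rx": 0,"ry": 0,"rz": 0,"hand": 0}
    - {"x": 0,"y": 0,"z": 0,"rx": 0,"ry": 0,"rz": 0,"hand": -0.4}
    - {"x": 0,"y": 0,"z": 0,"rx": 0,"ry": 0,"rz": 0,"hand": -0.6}
    - {"x": 0,"y": 0,"z": 0,"rx": 0,"ry": 0,"rz": 0,"hand": -0.6}
    - {"x": 0,"y": 0,"z": 0,"rx": 0,"ry": 0,"rz": 0,"hand": -0.7}

```text
clock: 3.95
eef_pos: [460.0, -218.8, 217.4]
tool_rot: [-2.307, -2.124, -0.005]
force: [-0.4, -0.4, -2.9]
grip_width: 13.9
```

play_rows:
  steps:
    - {"x": 0,"y": 0,"z": 0,"rx": 0,"ry": 0,"rz": 0,"hand": -1}
    - {"x": 0,"y": 0,"z": 0,"rx": 0,"ry": 0,"rz": 0,"hand": -1}
    - {"x": 0,"y": 0,"z": 0,"rx": 0,"ry": 0,"rz": 0,"hand": -1}
    - {"x": 0,"y": 0,"z": 0,"rx": 0,"ry": 0,"rz": 0,"hand": -1}
    - {"x": 0,"y": 0,"z": 0,"rx": 0,"ry": 0,"rz": 0,"hand": -1}

```text
clock: 4.37
eef_pos: [460.0, -218.8, 217.4]
tool_rot: [-2.307, -2.124, -0.006]
force: [0.5, 0.2, -2.3]
grip_width: 13.4
```

play_rows:
  steps:
    - {"x": 0,"y": 0,"z": -0.005,"rx": 0,"ry": 0,"rz": 0,"hand": -1}
    - {"x": 0,"y": 0,"z": -0.005,"rx": 0,"ry": 0,"rz": 0,"hand": -1}
    - {"x": 0,"y": 0,"z": -0.006,"rx": 0,"ry": 0,"rz": 0,"hand": -1}
    - {"x": 0,"y": 0,"z": -0.006,"rx": 0,"ry": 0,"rz": 0,"hand": -1}
    - {"x": 0,"y": 0,"z": 0,"rx": 0,"ry": 0,"rz": 0,"hand": -1}

```text
clock: 4.78
eef_pos: [458.3, -217.8, 239.3]
tool_rot: [-2.303, -2.121, -0.004]
force: [1.0, 0.2, -4.2]
grip_width: 13.3
```

Run:
```python
from h import *
o=bot.get_obs();p,R=where();print(p,o["force"],o["wrist_torque"],o["grip_width"]);print(R)
n=[-np.cos(.093)*80,np.sin(.093)*80,3]
plan(p+n,goal(-.093),5,-1)
```

```text
[ 458.27283383 -217.79246257  239.2577158 ] [ 1.02336068  0.19423013 -4.17309458] [ 0.00612405 -0.03995463  0.0273007 ] 13.319201687101227
[[ 0.08253995  0.99657259 -0.0054978 ]
 [ 0.99654726 -0.0824856   0.00946999]
 [ 0.00898405 -0.00626047 -0.99994004]]
{"x": 0.0002, "y": -0.016, "z": -0.0005, "rx": -0.07, "ry": -0.1, "rz": 0.12, "hand": -1} 
{"x": 0.0001, "y": -0.016, "z": -0.0005, "rx": -0.07, "ry": -0.1, "rz": 0.12, "hand": -1} 
{"x": 0.0001, "y": -0.016, "z": -0.0005, "rx": -0.07, "ry": -0.1, "rz": 0.12, "hand": -1} 
{"x": 0.0001, "y": -0.016, "z": -0.0006, "rx": -0.07, "ry": -0.1, "rz": 0.12, "hand": -1} 
{"x": 0.0, "y": -0.016, "z": -0.0006, "rx": -0.07, "ry": -0.1, "rz": 0.12, "hand": -1}
```

play_rows:
  steps:
    - {"x": 0,"y": -0.012,"z": -0.001,"rx": -0.07,"ry": -0.1,"rz": 0.1,"hand": -1}
    - {"x": 0,"y": -0.016,"z": -0.001,"rx": -0.07,"ry": -0.1,"rz": 0.1,"hand": -1}
    - {"x": 0,"y": -0.018,"z": -0.001,"rx": -0.07,"ry": -0.1,"rz": 0.1,"hand": -1}
    - {"x": 0,"y": -0.018,"z": -0.001,"rx": 0,"ry": 0,"rz": 0,"hand": -1}
    - {"x": 0,"y": -0.016,"z": -0.001,"rx": 0,"ry": 0,"rz": 0,"hand": -1}

```text
clock: 5.2
eef_pos: [377.0, -211.2, 245.4]
tool_rot: [-2.313, -2.124, -0.002]
force: [-0.1, 0.6, -5.7]
grip_width: 13.3
```

Run:
```python
from h import *
o=bot.get_obs();p,R=where();print(p,o["force"],o["grip_width"]);print(tost(p))
# via: lift straight up then over to 80 mm in -x of rail at bay
q=st(-85,-125+3);print("pre",q)
plan([*q,330],goal(.209,.12),15,-1)
```

```text
[ 376.98495804 -211.15437512  245.35006592] [-0.0502717   0.56250606 -5.71353076] 13.331844663154929
[-318.14676291 -300.79025441]
pre [567.96247004  12.11890595]
{"x": 0.0159, "y": 0.0114, "z": -0.0056, "rx": -0.07, "ry": -0.46, "rz": -1.12, "hand": -1} 
{"x": 0.0157, "y": 0.0117, "z": -0.0057, "rx": -0.07, "ry": -0.46, "rz": -1.12, "hand": -1} 
{"x": 0.0154, "y": 0.012, "z": -0.0058, "rx": -0.07, "ry": -0.46, "rz": -1.12, "hand": -1} 
{"x": 0.0151, "y": 0.0123, "z": -0.006, "rx": -0.07, "ry": -0.46, "rz": -1.12, "hand": -1} 
{"x": 0.0148, "y": 0.0126, "z": -0.0061, "rx": -0.07, "ry": -0.46, "rz": -1.12, "hand": -1} 

{"x": 0.0145, "y": 0.0129, "z": -0.0062, "rx": -0.07, "ry": -0.46, "rz": -1.12, "hand": -1} 
{"x": 0.0142, "y": 0.0132, "z": -0.0063, "rx": -0.07, "ry": -0.46, "rz": -1.12, "hand": -1} 
{"x": 0.0139, "y": 0.0135, "z": -0.0064, "rx": -0.07, "ry": -0.46, "rz": -1.12, "hand": -1} 
{"x": 0.0136, "y": 0.0138, "z": -0.0065, "rx": -0.07, "ry": -0.46, "rz": -1.12, "hand": -1} 
{"x": 0.0132, "y": 0.0141, "z": -0.0065, "rx": -0.07, "ry": -0.46, "rz": -1.12, "hand": -1} 

{"x": 0.0129, "y": 0.0143, "z": -0.0066, "rx": -0.07, "ry": -0.46, "rz": -1.12, "hand": -1} 
{"x": 0.0126, "y": 0.0146, "z": -0.0067, "rx": -0.07, "ry": -0.46, "rz": -1.12, "hand": -1} 
{"x": 0.0122, "y": 0.0148, "z": -0.0068, "rx": -0.07, "ry": -0.46, "rz": -1.12, "hand": -1} 
{"x": 0.0119, "y": 0.0151, "z": -0.0069, "rx": -0.07, "ry": -0.46, "rz": -1.12, "hand": -1} 
{"x": 0.0115, "y": 0.0153, "z": -0.007, "rx": -0.07, "ry": -0.46, "rz": -1.12, "hand": -1}
```

play_rows:
  steps:
    - {"x": 0.015,"y": 0,"z": -0.01,"rx": 0,"ry": 0,"rz": 0,"hand": -1}
    - {"x": 0.025,"y": 0,"z": -0.015,"rx": 0,"ry": 0,"rz": 0,"hand": -1}
    - {"x": 0.025,"y": 0,"z": -0.015,"rx": 0,"ry": 0,"rz": -1,"hand": -1}
    - {"x": 0.025,"y": 0,"z": -0.015,"rx": 0,"ry": 0,"rz": -1.2,"hand": -1}
    - {"x": 0.025,"y": 0.005,"z": -0.015,"rx": 0,"ry": 0,"rz": -1.2,"hand": -1}

```text
clock: 5.62
eef_pos: [379.4, -94.0, 313.2]
tool_rot: [-2.254, -2.17, 0.011]
force: [1.2, -0.2, -4.9]
grip_width: 13.1
```

Run:
```python
from h import *
o=bot.get_obs();p,R=where();print(p,o["force"],o["grip_width"])
plan([*st(-85,-122),305],goal(.209,.12),10,-1)
```

```text
[379.43470944 -93.97480142 313.2013645 ] [ 1.24437767 -0.21381261 -4.90921164] 13.075420796927808
{"x": 0.0113, "y": 0.0184, "z": 0.0006, "rx": -0.16, "ry": -0.72, "rz": -1.41, "hand": -1} 
{"x": 0.0109, "y": 0.0187, "z": 0.0005, "rx": -0.16, "ry": -0.72, "rz": -1.41, "hand": -1} 
{"x": 0.0104, "y": 0.019, "z": 0.0004, "rx": -0.16, "ry": -0.72, "rz": -1.41, "hand": -1} 
{"x": 0.0099, "y": 0.0192, "z": 0.0004, "rx": -0.16, "ry": -0.72, "rz": -1.41, "hand": -1} 
{"x": 0.0095, "y": 0.0195, "z": 0.0003, "rx": -0.16, "ry": -0.72, "rz": -1.41, "hand": -1} 

{"x": 0.009, "y": 0.0197, "z": 0.0002, "rx": -0.16, "ry": -0.72, "rz": -1.41, "hand": -1} 
{"x": 0.0085, "y": 0.0199, "z": 0.0002, "rx": -0.16, "ry": -0.72, "rz": -1.41, "hand": -1} 
{"x": 0.008, "y": 0.0201, "z": 0.0001, "rx": -0.16, "ry": -0.72, "rz": -1.41, "hand": -1} 
{"x": 0.0075, "y": 0.0203, "z": 0.0001, "rx": -0.16, "ry": -0.72, "rz": -1.41, "hand": -1} 
{"x": 0.007, "y": 0.0205, "z": 0.0001, "rx": -0.16, "ry": -0.72, "rz": -1.41, "hand": -1}
```

play_rows:
  steps:
    - {"x": 0.0113,"y": 0.0184,"z": 0.0006,"rx": -0.16,"ry": -0.72,"rz": -1.4,"hand": -1}
    - {"x": 0.011,"y": 0.0187,"z": 0.0005,"rx": -0.16,"ry": -0.72,"rz": -1.4,"hand": -1}
    - {"x": 0.0104,"y": 0.019,"z": 0.0004,"rx": -0.16,"ry": -0.72,"rz": -1.4,"hand": -1}
    - {"x": 0.01,"y": 0.0192,"z": 0.0004,"rx": -0.16,"ry": -0.72,"rz": -1.4,"hand": -1}
    - {"x": 0.0095,"y": 0.0195,"z": 0.0003,"rx": -0.16,"ry": -0.72,"rz": -1.4,"hand": -1}

```text
clock: 6.03
eef_pos: [471.0, -35.0, 314.8]
tool_rot: [2.084, 2.285, -0.063]
force: [-0.1, -0.1, -4.8]
grip_width: 13.1
```

play_rows:
  steps:
    - {"x": 0.009,"y": 0.0197,"z": 0.0002,"rx": -0.16,"ry": -0.72,"rz": -1.4,"hand": -1}
    - {"x": 0.0085,"y": 0.02,"z": 0.0002,"rx": -0.16,"ry": -0.72,"rz": -1.4,"hand": -1}
    - {"x": 0.008,"y": 0.02,"z": 0,"rx": -0.16,"ry": -0.72,"rz": -1.4,"hand": -1}
    - {"x": 0.0075,"y": 0.015,"z": 0,"rx": -0.16,"ry": -0.72,"rz": -1.4,"hand": -1}
    - {"x": 0,"y": 0,"z": 0,"rx": 0,"ry": 0,"rz": 0,"hand": -1}

```text
clock: 6.45
eef_pos: [542.6, 11.8, 310.8]
tool_rot: [1.932, 2.36, -0.105]
force: [0.2, 1.2, -5.2]
grip_width: 13.5
```

Run:
```python
from h import *
o=bot.get_obs();p,R=where();print(p,tost(p),o["force"],o["wrist_torque"]);print(np.round(R.T@goal(.209,.12),3))
plan([*st(-72,-118),258],goal(.209,.12),5,-1)
```

```text
[542.56923267  11.81858988 310.84603561] [-109.90296233 -117.02514715] [ 0.21167991  1.15607945 -5.19720404] [0.41088476 0.07058705 0.03202726]
[[ 1.     0.01  -0.007]
 [-0.01   1.    -0.003]
 [ 0.007  0.003  1.   ]]
{"x": 0.0011, "y": 0.0075, "z": 0.0105, "rx": 0.03, "ry": -0.08, "rz": -0.12, "hand": -1} 
{"x": 0.0011, "y": 0.0075, "z": 0.0105, "rx": 0.03, "ry": -0.08, "rz": -0.12, "hand": -1} 
{"x": 0.0011, "y": 0.0076, "z": 0.0105, "rx": 0.03, "ry": -0.08, "rz": -0.12, "hand": -1} 
{"x": 0.0011, "y": 0.0076, "z": 0.0105, "rx": 0.03, "ry": -0.08, "rz": -0.12, "hand": -1} 
{"x": 0.0011, "y": 0.0076, "z": 0.0105, "rx": 0.03, "ry": -0.08, "rz": -0.12, "hand": -1}
```

play_rows:
  steps:
    - {"x": 0.001,"y": 0.0075,"z": 0.0105,"rx": 0.03,"ry": -0.08,"rz": -0.12,"hand": -1}
    - {"x": 0.001,"y": 0.0075,"z": 0.0105,"rx": 0.03,"ry": -0.08,"rz": -0.12,"hand": -1}
    - {"x": 0.001,"y": 0.0075,"z": 0.0105,"rx": 0.03,"ry": -0.08,"rz": -0.12,"hand": -1}
    - {"x": 0.001,"y": 0.0075,"z": 0.0105,"rx": 0.03,"ry": -0.08,"rz": -0.12,"hand": -1}
    - {"x": 0,"y": 0,"z": 0.006,"rx": 0,"ry": 0,"rz": 0,"hand": -1}

```text
clock: 6.87
eef_pos: [572.7, 16.0, 258.5]
tool_rot: [1.921, 2.366, -0.114]
force: [-1.5, -0.6, -5.5]
grip_width: 13.4
```

Run:
```python
from h import *
import cv2
o=bot.get_obs();p,R=where();print(p,tost(p),o["force"])
plan([*st(0,-118),258],goal(.209,.12),5,-1)
i=bot.camera_info("wrist");im=bot.camera("wrist")[...,::-1]
json.dump({k:np.array(v).tolist() for k,v in i.items()},open("w3.json","w"))
s=bot.camera("scene")[...,::-1]
a=cv2.resize(im[100:340,260:500],(400,400));b=cv2.resize(s[140:340,290:490],(400,400),interpolation=cv2.INTER_CUBIC)
cv2.imwrite("pics/w3.png",np.hstack([a,b]))
```

```text
[572.69105674  15.97804509 258.52141137] [ -79.57361161 -119.20593554] [-1.48823044 -0.59872152 -5.47411783]
{"x": 0.0003, "y": 0.0159, "z": 0.0001, "rx": -0.01, "ry": -0.02, "rz": -0.03, "hand": -1} 
{"x": 0.0003, "y": 0.0159, "z": 0.0001, "rx": -0.01, "ry": -0.02, "rz": -0.03, "hand": -1} 
{"x": 0.0003, "y": 0.0159, "z": 0.0001, "rx": -0.01, "ry": -0.02, "rz": -0.03, "hand": -1} 
{"x": 0.0003, "y": 0.0159, "z": 0.0001, "rx": -0.01, "ry": -0.02, "rz": -0.03, "hand": -1} 
{"x": 0.0003, "y": 0.0159, "z": 0.0001, "rx": -0.01, "ry": -0.02, "rz": -0.03, "hand": -1}
```

View pics/w3.png

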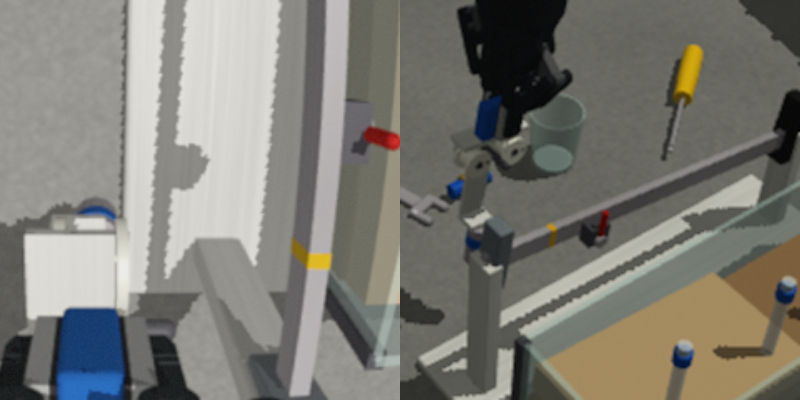

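The wrist crop shows the rail's lighter top face beside the held trolley, with the band's top centre at crop (317,258). I'll check the rail's lateral position from this close view.

Run:
```python
from h import *
w=json.load(open("w3.json"));K=np.array(w["intrinsics"]);T=np.array(w["T"])
for c in((317,258),(337,100),(341,20),(306,350)):
    px=(260+c[0]*.6,100+c[1]*.6)
    d=np.array([(px[0]-K[0,2])/K[0,0],(px[1]-K[1,2])/K[1,1],1]);r=np.hypot(*d[:2]);d=T[:3,:3]@np.array([*(d[:2]/r*np.sin(r)),np.cos(r)])
    for h in(180,175,185):
        z=h
        for _ in range(5):
            P=T[:3,3]+d*(z-T[2,3])/d[2];z=h-(tost(P)[1]+125)*.1206
        print(h,tost(P).round(1),end=" ")
    print()
```

```text
180 [  -1.  -122.2] 175 [   1.1 -124.5] 185 [  -3.  -119.9] 
180 [  1.6 -67.5] 175 [  3.7 -68.4] 185 [ -0.5 -66.6] 
180 [  2.  -40.9] 175 [  4.1 -41.1] 185 [ -0.1 -40.7] 
180 [  -0.5 -158. ] 175 [   1.5 -161.2] 185 [  -2.5 -154.8]
```

play_rows:
  steps:
    - {"x": 0.0003,"y": 0.012,"z": 0,"rx": 0,"ry": 0,"rz": 0,"hand": -1}
    - {"x": 0.0003,"y": 0.012,"z": 0,"rx": 0,"ry": 0,"rz": 0,"hand": -1}
    - {"x": 0.0003,"y": 0.008,"z": 0,"rx": 0,"ry": 0,"rz": 0,"hand": -1}
    - {"x": 0,"y": 0.003,"z": 0,"rx": 0,"ry": 0,"rz": 0,"hand": -1}
    - {"x": 0,"y": 0,"z": 0,"rx": 0,"ry": 0,"rz": 0,"hand": -1}

```text
clock: 7.38
eef_pos: [607.9, 23.6, 258.6]
tool_rot: [1.925, 2.366, -0.118]
force: [-0.9, -0.5, -5.4]
grip_width: 13.4
```

play_rows:
  steps:
    - {"x": 0,"y": 0.012,"z": 0,"rx": 0,"ry": 0,"rz": 0,"hand": -1}
    - {"x": 0,"y": 0.013,"z": 0,"rx": 0,"ry": 0,"rz": 0,"hand": -1}
    - {"x": 0,"y": 0.012,"z": 0,"rx": 0,"ry": 0,"rz": 0,"hand": -1}
    - {"x": 0,"y": 0.006,"z": 0,"rx": 0,"ry": 0,"rz": 0,"hand": -1}
    - {"x": 0,"y": 0,"z": 0,"rx": 0,"ry": 0,"rz": 0,"hand": -1}

```text
clock: 7.8
eef_pos: [652.3, 32.8, 260.4]
tool_rot: [1.924, 2.365, -0.117]
force: [0.4, -0.1, -4.4]
grip_width: 13.6
```

```bash
cat > s.py <<'E'
from h import *
o=bot.get_obs();p,R=where();print("t",round(o["clock"],2),"st",tost(p).round(1),"z",p[2].round(1),"F",o["force"].round(1),"M",o["wrist_torque"].round(2),"w",round(o["grip_width"],1),"rot",np.degrees(Ro.from_matrix(R.T@goal(.209,.12)).as_rotvec()).round(2))
E
python3 s.py
python3 - <<'E'
from h import *
import cv2
cv2.imwrite("pics/a.png",np.hstack([cv2.resize(bot.camera("wrist")[120:360,220:460,::-1],(400,400)),cv2.resize(bot.camera("scene")[160:300,310:450,::-1],(400,400),interpolation=cv2.INTER_CUBIC)]))
E
```

```text
t 7.8 st [   1.8 -119.2] z 260.4 F [ 0.4 -0.1 -4.4] M [ 0.34 -0.05 -0.05] w 13.6 rot [-0.16 -0.06 -0.21]
```

View pics/a.png

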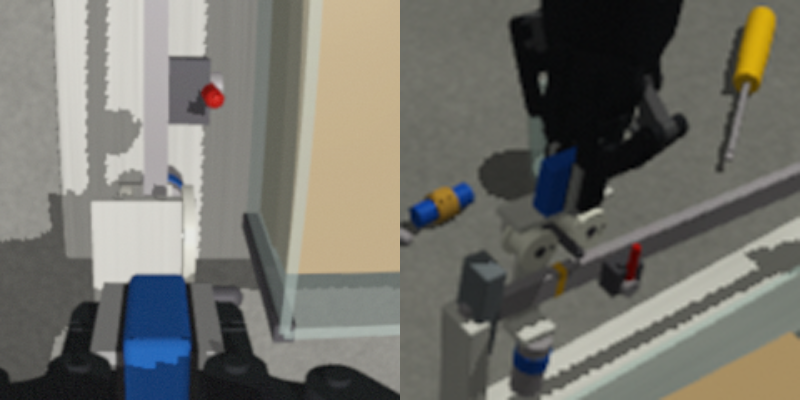

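Crop columns for the rail top (~156) and the tab (~157) line up, so the trolley is centred over the rail. I'll descend and feel for it.

play_rows:
  steps:
    - {"x": 0,"y": 0,"z": 0.003,"rx": 0,"ry": 0,"rz": 0,"hand": -1}
    - {"x": 0,"y": 0,"z": 0.003,"rx": 0,"ry": 0,"rz": 0,"hand": -1}
    - {"x": 0,"y": 0,"z": 0.003,"rx": 0,"ry": 0,"rz": 0,"hand": -1}
    - {"x": 0,"y": 0,"z": 0.0015,"rx": 0,"ry": 0,"rz": 0,"hand": -1}
    - {"x": 0,"y": 0,"z": 0.0,"rx": 0,"ry": 0,"rz": 0,"hand": -1}

```text
clock: 8.32
eef_pos: [648.0, 30.9, 248.7]
tool_rot: [1.926, 2.367, -0.122]
force: [0.0, -0.5, -5.0]
grip_width: 13.1
```

```bash
python3 s.py
```

```text
t 8.32 st [  -2.8 -120.3] z 248.7 F [ 0.  -0.5 -5. ] M [ 0.3   0.06 -0.03] w 13.1 rot [-0.43 -0.09 -0.21]
```

play_rows:
  steps:
    - {"x": 0,"y": 0,"z": 0,"rx": 0,"ry": 0,"rz": 0,"hand": -1}
    - {"x": 0,"y": 0,"z": 0,"rx": 0,"ry": 0,"rz": 0,"hand": -1}
    - {"x": 0,"y": 0,"z": 0,"rx": 0,"ry": 0,"rz": 0,"hand": -1}
    - {"x": 0,"y": 0,"z": 0,"rx": 0,"ry": 0,"rz": 0,"hand": -1}
    - {"x": 0,"y": 0,"z": 0,"rx": 0,"ry": 0,"rz": 0,"hand": -1}

```text
clock: 8.73
eef_pos: [647.3, 30.7, 248.5]
tool_rot: [1.926, 2.367, -0.123]
force: [-0.3, -0.2, -5.1]
grip_width: 13.2
```

```bash
python3 s.py
python3 - <<'E'
from h import *
import cv2
# automatic: rail centre & tab centre columns in wrist image
im=bot.camera("wrist");cv2.imwrite("pics/b.png",im[...,::-1])
for _ in range(3):
    bot.camera("top");print(tost(where()[0]).round(2),where()[0][2].round(2),bot.get_obs()["force"].round(2))
for r in(130,150,170,190,210):
    print(r,im[r,296:332].mean(1).round().astype(int).tolist())
E
```

```text
t 8.73 st [  -3.5 -120.3] z 248.5 F [-0.3 -0.2 -5.1] M [0.31 0.02 0.07] w 13.2 rot [-0.47 -0.09 -0.22]
[  -3.47 -120.27] 248.58 [ 0.41 -0.26 -5.41]
[  -3.52 -120.25] 248.53 [ 0.64  0.77 -4.84]
[  -3.51 -120.26] 248.5 [-0.25 -0.88 -4.75]
130 [208, 208, 207, 207, 207, 206, 207, 207, 209, 209, 205, 204, 204, 208, 212, 215, 212, 207, 207, 207, 201, 193, 183, 183, 181, 183, 184, 184, 183, 185, 184, 185, 184, 184, 184, 185]
150 [208, 208, 206, 206, 207, 207, 207, 208, 209, 208, 206, 204, 203, 207, 212, 213, 209, 206, 205, 206, 202, 191, 183, 180, 182, 182, 181, 181, 181, 182, 182, 182, 182, 183, 182, 181]
170 [207, 207, 206, 205, 206, 206, 208, 208, 208, 207, 206, 204, 204, 206, 210, 211, 208, 204, 204, 204, 196, 183, 180, 179, 178, 178, 179, 178, 180, 178, 178, 178, 180, 180, 180, 180]
190 [127, 128, 128, 128, 130, 131, 134, 131, 142, 176, 199, 205, 203, 205, 209, 209, 205, 202, 203, 204, 194, 182, 176, 174, 176, 176, 176, 176, 177, 175, 176, 176, 176, 176, 176, 176]
210 [131, 131, 128, 128, 129, 131, 130, 130, 131, 152, 185, 202, 206, 203, 206, 207, 204, 201, 203, 201, 192, 176, 171, 174, 172, 173, 173, 173, 173, 173, 174, 174, 173, 172, 172, 176]
```

Run:
```python
import cv2
im=cv2.imread("pics/b.png");cv2.imwrite("pics/b2.png",cv2.resize(im[40:340,250:390],None,fx=2,fy=2,interpolation=cv2.INTER_CUBIC))
```

```text
(no output)
```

View pics/b2.png

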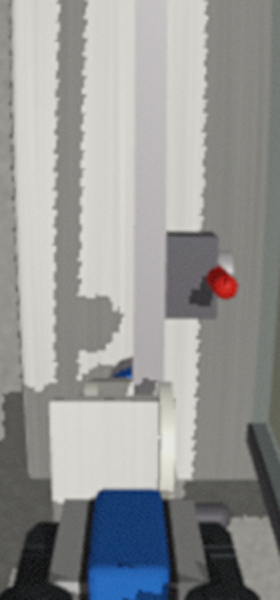

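Crop rail centre is at column 150 and the tab at 130, so the tool is about 5 mm short in +x. I'll compute the offset and correct it.

Run:
```python
from h import *
i=bot.camera_info("wrist");K=np.array(i["intrinsics"]);T=np.array(i["T"])
for c in((150,20),(150,100),(149.5,180),(149,300),(148.5,350)):
    px=(250+c[0]/2,40+c[1]/2)
    d=np.array([(px[0]-K[0,2])/K[0,0],(px[1]-K[1,2])/K[1,1],1]);r=np.hypot(*d[:2]);d=T[:3,:3]@np.array([*(d[:2]/r*np.sin(r)),np.cos(r)])
    z=180
    for _ in range(5):
        P=T[:3,3]+d*(z-T[2,3])/d[2];z=180-(tost(P)[1]+125)*.1206
    print(tost(P).round(1))
p,R=where();plan([*st(1,-119),p[2]],goal(.209,.12),2,-1)
```

```text
[  1.  -13.5]
[  0.9 -34. ]
[  0.7 -53.9]
[  0.6 -83.9]
[  0.5 -96.8]
{"x": 0.0006, "y": 0.0023, "z": -0.0001, "rx": -0.23, "ry": -0.05, "rz": -0.11, "hand": -1} 
{"x": 0.0006, "y": 0.0023, "z": -0.0001, "rx": -0.23, "ry": -0.05, "rz": -0.11, "hand": -1}
```

play_rows:
  steps:
    - {"x": 0.0006,"y": 0.002,"z": 0,"rx": -0.23,"ry": 0,"rz": 0.1,"hand": -1}
    - {"x": 0.0006,"y": 0.002,"z": 0,"rx": -0.2,"ry": 0,"rz": 0.1,"hand": -1}
    - {"x": 0,"y": 0,"z": 0,"rx": 0,"ry": 0,"rz": 0,"hand": -1}
    - {"x": 0,"y": 0,"z": 0,"rx": 0,"ry": 0,"rz": 0,"hand": -1}
    - {"x": 0,"y": 0,"z": 0,"rx": 0,"ry": 0,"rz": 0,"hand": -1}

```text
clock: 9.35
eef_pos: [651.6, 33.0, 248.4]
tool_rot: [1.927, 2.36, -0.113]
force: [-0.1, -0.2, -5.0]
grip_width: 13.3
```

```bash
python3 s.py
```

```text
t 9.35 st [   1.1 -118.9] z 248.4 F [-0.1 -0.2 -5. ] M [ 0.36  0.1  -0.01] w 13.3 rot [ 0.02 -0.09 -0.44]
```

play_rows:
  steps:
    - {"x": 0,"y": 0,"z": 0.0015,"rx": 0,"ry": 0,"rz": 0,"hand": -1}
    - {"x": 0,"y": 0,"z": 0.0015,"rx": 0,"ry": 0,"rz": 0,"hand": -1}
    - {"x": 0,"y": 0,"z": 0.0015,"rx": 0,"ry": 0,"rz": 0,"hand": -1}
    - {"x": 0,"y": 0,"z": 0.001,"rx": 0,"ry": 0,"rz": 0,"hand": -1}
    - {"x": 0,"y": 0,"z": 0.0,"rx": 0,"ry": 0,"rz": 0,"hand": -1}

```text
clock: 9.77
eef_pos: [651.6, 32.3, 242.2]
tool_rot: [1.927, 2.36, -0.113]
force: [-0.3, 0.5, -4.7]
grip_width: 13.5
```

```bash
python3 s.py
```

```text
t 9.77 st [   1.  -119.6] z 242.2 F [-0.3  0.5 -4.7] M [ 0.35  0.06 -0.02] w 13.5 rot [ 0.   -0.09 -0.43]
```

play_rows:
  steps:
    - {"x": 0,"y": 0,"z": 0.001,"rx": 0,"ry": 0,"rz": 0,"hand": -1}
    - {"x": 0,"y": 0,"z": 0.0005,"rx": 0,"ry": 0,"rz": 0,"hand": -1}
    - {"x": 0,"y": 0,"z": 0.0005,"rx": 0,"ry": 0,"rz": 0,"hand": -1}
    - {"x": 0,"y": 0,"z": 0.0005,"rx": 0,"ry": 0,"rz": 0,"hand": -1}
    - {"x": 0,"y": 0,"z": 0.0,"rx": 0,"ry": 0,"rz": 0,"hand": -1}

```text
clock: 10.18
eef_pos: [651.5, 31.9, 239.2]
tool_rot: [1.927, 2.361, -0.114]
force: [-0.4, -0.7, -4.6]
grip_width: 13.4
```

```bash
python3 s.py
```

```text
t 10.18 st [   0.8 -120. ] z 239.2 F [-0.4 -0.7 -4.6] M [ 0.31  0.1  -0.  ] w 13.4 rot [-0.03 -0.1  -0.44]
```

play_rows:
  steps:
    - {"x": 0,"y": 0,"z": 0.0005,"rx": 0,"ry": 0,"rz": 0,"hand": -1}
    - {"x": 0,"y": 0,"z": 0.0005,"rx": 0,"ry": 0,"rz": 0,"hand": -1}
    - {"x": 0,"y": 0,"z": 0.0004,"rx": 0,"ry": 0,"rz": 0,"hand": -1}
    - {"x": 0,"y": 0,"z": 0.0002,"rx": 0,"ry": 0,"rz": 0,"hand": -1}
    - {"x": 0,"y": 0,"z": 0.0,"rx": 0,"ry": 0,"rz": 0,"hand": -1}

```text
clock: 10.6
eef_pos: [651.6, 31.7, 237.6]
tool_rot: [1.927, 2.361, -0.113]
force: [-0.1, -0.3, -5.0]
grip_width: 13.1
```

```bash
python3 s.py
```

```text
t 10.6 st [   0.9 -120.2] z 237.6 F [-0.1 -0.3 -5. ] M [0.29 0.04 0.02] w 13.1 rot [-0.01 -0.09 -0.43]
```

play_rows:
  steps:
    - {"x": 0,"y": 0,"z": 0.0005,"rx": 0,"ry": 0,"rz": 0,"hand": -1}
    - {"x": 0,"y": 0,"z": 0.0005,"rx": 0,"ry": 0,"rz": 0,"hand": -1}
    - {"x": 0,"y": 0,"z": 0.0004,"rx": 0,"ry": 0,"rz": 0,"hand": -1}
    - {"x": 0,"y": 0,"z": 0.0002,"rx": 0,"ry": 0,"rz": 0,"hand": -1}
    - {"x": 0,"y": 0,"z": 0.0,"rx": 0,"ry": 0,"rz": 0,"hand": -1}

```text
clock: 11.02
eef_pos: [651.8, 31.6, 237.0]
tool_rot: [1.927, 2.36, -0.113]
force: [-0.9, -0.2, -5.1]
grip_width: 13.5
```

```bash
python3 s.py
```

```text
t 11.02 st [   1.  -120.4] z 237.0 F [-0.9 -0.2 -5.1] M [ 0.39  0.05 -0.02] w 13.5 rot [ 0.03 -0.08 -0.43]
```

play_rows:
  steps:
    - {"x": 0,"y": 0,"z": 0.0006,"rx": 0,"ry": 0,"rz": 0,"hand": -1}
    - {"x": 0,"y": 0,"z": 0.0006,"rx": 0,"ry": 0,"rz": 0,"hand": -1}
    - {"x": 0,"y": 0,"z": 0.0006,"rx": 0,"ry": 0,"rz": 0,"hand": -1}
    - {"x": 0,"y": 0,"z": 0.0003,"rx": 0,"ry": 0,"rz": 0,"hand": -1}
    - {"x": 0,"y": 0,"z": 0.0,"rx": 0,"ry": 0,"rz": 0,"hand": -1}

```text
clock: 11.43
eef_pos: [651.8, 31.4, 236.9]
tool_rot: [1.926, 2.36, -0.111]
force: [-1.2, -0.2, -2.3]
grip_width: 13.3
```

```bash
python3 s.py
```

```text
t 11.43 st [   1.  -120.5] z 236.9 F [-1.2 -0.2 -2.3] M [0.31 0.36 0.02] w 13.3 rot [ 0.11 -0.07 -0.43]
```

play_rows:
  steps:
    - {"x": 0,"y": -0.001,"z": 0,"rx": 0,"ry": 0,"rz": 0,"hand": -1}
    - {"x": 0,"y": -0.001,"z": 0,"rx": 0,"ry": 0,"rz": 0,"hand": -1}
    - {"x": 0,"y": 0,"z": 0.0003,"rx": 0,"ry": 0,"rz": 0,"hand": -1}
    - {"x": 0,"y": 0,"z": 0.0003,"rx": 0,"ry": 0,"rz": 0,"hand": -1}
    - {"x": 0,"y": 0,"z": 0.0,"rx": 0,"ry": 0,"rz": 0,"hand": -1}

```text
clock: 11.85
eef_pos: [651.2, 31.1, 236.9]
tool_rot: [1.925, 2.357, -0.107]
force: [-0.7, -0.2, -3.0]
grip_width: 12.8
```

```bash
python3 s.py;python3 - <<'E'
from h import *
import cv2
cv2.imwrite("pics/d.png",np.hstack([cv2.resize(bot.camera("wrist")[80:320,220:460,::-1],(400,400)),cv2.resize(bot.camera("scene")[190:300,310:420,::-1],(400,400),interpolation=cv2.INTER_CUBIC)]))
E
```

```text
t 11.85 st [   0.4 -120.7] z 236.9 F [-0.7 -0.2 -3. ] M [0.36 0.13 0.03] w 12.8 rot [ 0.32 -0.05 -0.45]
```

View pics/d.png

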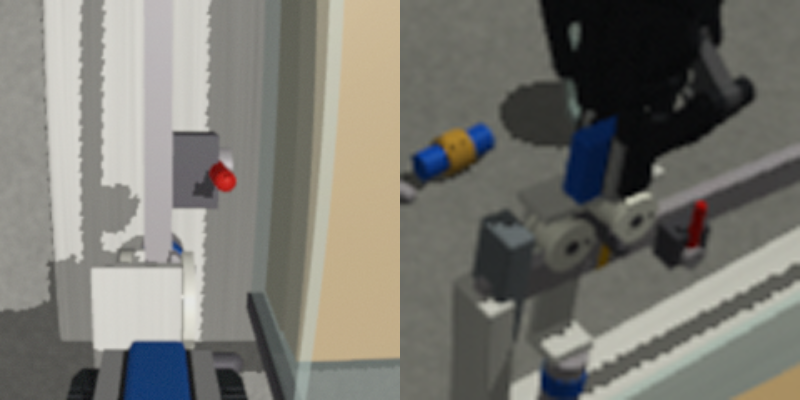

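Both wheels are on the rail beside the band, the rail (column 158) is centred on the tab, and the keeper is up. Next I'll load it gently to see how stiff the contact is.

play_rows:
  steps:
    - {"x": 0,"y": 0,"z": 0.001,"rx": 0,"ry": 0,"rz": 0,"hand": -1}
    - {"x": 0,"y": 0,"z": 0.001,"rx": 0,"ry": 0,"rz": 0,"hand": -1}
    - {"x": 0,"y": 0,"z": 0.001,"rx": 0,"ry": 0,"rz": 0,"hand": -1}
    - {"x": 0,"y": 0,"z": 0.001,"rx": 0,"ry": 0,"rz": 0,"hand": -1}
    - {"x": 0,"y": 0,"z": 0.001,"rx": 0,"ry": 0,"rz": 0,"hand": -1}

```text
clock: 12.37
eef_pos: [651.3, 30.7, 236.7]
tool_rot: [1.923, 2.356, -0.105]
force: [-3.7, 1.1, 5.4]
grip_width: 13.6
```

```bash
python3 s.py
```

```text
t 12.37 st [   0.4 -121.1] z 236.7 F [-3.7  1.1  5.4] M [ 0.32  0.95 -0.07] w 13.6 rot [ 0.46  0.01 -0.44]
```

play_rows:
  steps:
    - {"x": 0.003,"y": 0,"z": 0.0004,"rx": 0.15,"ry": 0,"rz": 0,"hand": -1}
    - {"x": 0.005,"y": 0,"z": 0.0005,"rx": 0.15,"ry": 0,"rz": -0.05,"hand": -1}
    - {"x": 0.005,"y": 0,"z": 0.0005,"rx": 0.1,"ry": 0,"rz": -0.05,"hand": -1}
    - {"x": 0.005,"y": 0,"z": 0.0005,"rx": 0.1,"ry": 0,"rz": 0,"hand": -1}
    - {"x": 0.004,"y": 0,"z": 0.0005,"rx": 0.1,"ry": 0,"rz": 0,"hand": -1}

```text
clock: 12.78
eef_pos: [647.6, 51.4, 234.2]
tool_rot: [1.924, 2.357, -0.119]
force: [-3.0, -0.2, 5.8]
grip_width: 13.5
```

```bash
python3 s.py
```

```text
t 12.78 st [   1.1 -100.1] z 234.2 F [-3.  -0.2  5.8] M [ 0.09  0.78 -0.05] w 13.5 rot [-0.03  0.26 -0.44]
```

play_rows:
  steps:
    - {"x": 0.004,"y": -0.0005,"z": 0.0001,"rx": 0,"ry": 0,"rz": 0,"hand": -1}
    - {"x": 0.004,"y": -0.0005,"z": 0.0002,"rx": 0,"ry": 0,"rz": 0,"hand": -1}
    - {"x": 0.004,"y": -0.0003,"z": 0.0002,"rx": 0,"ry": 0.05,"rz": 0,"hand": -1}
    - {"x": 0.004,"y": 0,"z": 0.0003,"rx": 0,"ry": 0.05,"rz": 0,"hand": -1}
    - {"x": 0.003,"y": 0,"z": 0.0003,"rx": 0,"ry": 0.05,"rz": 0,"hand": -1}

```text
clock: 13.2
eef_pos: [643.1, 72.4, 231.6]
tool_rot: [1.923, 2.358, -0.114]
force: [-2.3, 0.2, 5.2]
grip_width: 13.4
```

```bash
python3 s.py
```

```text
t 13.2 st [  1.  -78.6] z 231.6 F [-2.3  0.2  5.2] M [ 0.11  0.7  -0.04] w 13.4 rot [ 0.14  0.14 -0.38]
```

play_rows:
  steps:
    - {"x": 0.004,"y": -0.0003,"z": 0.0,"rx": 0.05,"ry": 0.05,"rz": 0,"hand": -1}
    - {"x": 0.004,"y": -0.0003,"z": 0.0002,"rx": 0.05,"ry": 0.05,"rz": 0,"hand": -1}
    - {"x": 0.004,"y": 0,"z": 0.0003,"rx": 0,"ry": 0,"rz": 0,"hand": -1}
    - {"x": 0.004,"y": 0,"z": 0.0003,"rx": 0,"ry": 0,"rz": 0,"hand": -1}
    - {"x": 0.003,"y": 0,"z": 0.0003,"rx": 0,"ry": 0,"rz": 0,"hand": -1}

```text
clock: 13.62
eef_pos: [640.0, 88.0, 229.9]
tool_rot: [1.921, 2.347, -0.125]
force: [-1.1, -5.0, 6.0]
grip_width: 12.9
```

```bash
python3 s.py
```

```text
t 13.62 st [  1.2 -62.7] z 229.9 F [-1.1 -5.   6. ] M [-0.99  0.47 -0.15] w 12.9 rot [ 0.12  0.8  -0.57]
```

play_rows:
  steps:
    - {"x": 0.004,"y": -0.0003,"z": 0.0003,"rx": 0,"ry": 0.1,"rz": -0.05,"hand": -1}
    - {"x": 0.004,"y": -0.0003,"z": 0.0003,"rx": 0,"ry": 0.1,"rz": -0.05,"hand": -1}
    - {"x": 0.004,"y": 0,"z": 0.0003,"rx": 0,"ry": 0.1,"rz": 0,"hand": -1}
    - {"x": 0.004,"y": 0,"z": 0.0003,"rx": 0,"ry": 0.1,"rz": 0,"hand": -1}
    - {"x": 0.003,"y": 0,"z": 0.0003,"rx": 0,"ry": 0.1,"rz": 0,"hand": -1}

```text
clock: 14.03
eef_pos: [637.8, 98.1, 228.9]
tool_rot: [1.919, 2.331, -0.138]
force: [-1.8, -5.3, 5.5]
grip_width: 13.3
```

```bash
python3 s.py
```

```text
t 14.03 st [  1.2 -52.4] z 228.9 F [-1.8 -5.3  5.5] M [-1.07  0.45 -0.16] w 13.3 rot [ 0.17  1.72 -0.91]
```

play_rows:
  steps:
    - {"x": 0.005,"y": -0.0003,"z": 0.0003,"rx": 0,"ry": 0.4,"rz": -0.2,"hand": -1}
    - {"x": 0.005,"y": -0.0003,"z": 0.0003,"rx": 0,"ry": 0.4,"rz": -0.2,"hand": -1}
    - {"x": 0.005,"y": 0,"z": 0.0003,"rx": 0,"ry": 0.4,"rz": -0.2,"hand": -1}
    - {"x": 0.004,"y": 0,"z": 0.0002,"rx": 0,"ry": 0.3,"rz": -0.2,"hand": -1}
    - {"x": 0.003,"y": 0,"z": 0.0002,"rx": 0,"ry": 0.3,"rz": 0,"hand": -1}

```text
clock: 14.45
eef_pos: [633.8, 118.4, 226.0]
tool_rot: [1.918, 2.359, -0.112]
force: [-2.3, -0.2, 5.5]
grip_width: 13.2
```

```bash
python3 s.py
```

```text
t 14.45 st [  1.5 -31.7] z 226.0 F [-2.3 -0.2  5.5] M [ 0.18  0.52 -0.03] w 13.2 rot [ 0.29  0.18 -0.23]
```

The keeper force is gone, so the pin is past it. I'll unload and check before releasing.

play_rows:
  steps:
    - {"x": 0,"y": 0,"z": 0,"rx": 0,"ry": 0,"rz": 0,"hand": -1}
    - {"x": 0,"y": -0.0003,"z": -0.0001,"rx": 0.1,"ry": 0,"rz": 0,"hand": -1}
    - {"x": 0,"y": -0.0003,"z": -0.0001,"rx": 0.1,"ry": 0,"rz": 0,"hand": -1}
    - {"x": 0,"y": 0,"z": 0,"rx": 0,"ry": 0,"rz": 0,"hand": -1}
    - {"x": 0,"y": 0,"z": 0,"rx": 0,"ry": 0,"rz": 0,"hand": -1}

```text
clock: 14.87
eef_pos: [633.4, 120.7, 225.7]
tool_rot: [1.919, 2.364, -0.112]
force: [-1.4, 0.9, 4.3]
grip_width: 13.4
```

```bash
python3 s.py;python3 - <<'E'
from h import *
import cv2
cv2.imwrite("pics/e.png",np.hstack([cv2.resize(bot.camera("wrist")[100:400,180:480,::-1],(400,400)),cv2.resize(bot.camera("scene")[170:310,330:470,::-1],(400,400),interpolation=cv2.INTER_CUBIC)]))
E
```

```text
t 14.87 st [  1.6 -29.3] z 225.7 F [-1.4  0.9  4.3] M [ 0.21  0.39 -0.05] w 13.4 rot [ 0.15 -0.   -0.13]
```

View pics/e.png

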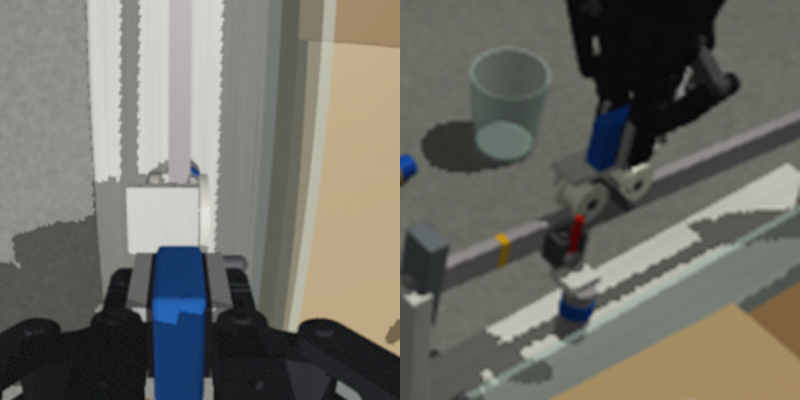

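The keeper is upright behind the pin and the wheels are on the rail. I'll take off the remaining downforce, then open.

play_rows:
  steps:
    - {"x": 0,"y": -0.0003,"z": -0.0005,"rx": 0,"ry": 0,"rz": 0,"hand": -1}
    - {"x": 0,"y": -0.0003,"z": -0.0005,"rx": 0,"ry": 0,"rz": 0,"hand": -1}
    - {"x": 0,"y": 0,"z": -0.0003,"rx": 0,"ry": 0,"rz": 0,"hand": -1}
    - {"x": 0,"y": 0,"z": 0,"rx": 0,"ry": 0,"rz": 0,"hand": -1}
    - {"x": 0,"y": 0,"z": 0,"rx": 0,"ry": 0,"rz": 0,"hand": -1}

```text
clock: 15.38
eef_pos: [633.3, 120.7, 225.7]
tool_rot: [1.92, 2.363, -0.11]
force: [0.1, 1.2, 2.3]
grip_width: 13.1
```

```bash
python3 s.py
```

```text
t 15.38 st [  1.5 -29.3] z 225.7 F [0.1 1.2 2.3] M [ 0.35  0.14 -0.  ] w 13.1 rot [ 0.18 -0.06 -0.17]
```

play_rows:
  steps:
    - {"x": 0,"y": 0,"z": -0.0008,"rx": 0,"ry": 0,"rz": 0,"hand": -1}
    - {"x": 0,"y": 0,"z": -0.0008,"rx": 0,"ry": 0,"rz": 0,"hand": -1}
    - {"x": 0,"y": 0,"z": -0.0005,"rx": 0,"ry": 0,"rz": 0,"hand": -1}
    - {"x": 0,"y": 0,"z": 0,"rx": 0,"ry": 0,"rz": 0,"hand": -1}
    - {"x": 0,"y": 0,"z": 0,"rx": 0,"ry": 0,"rz": 0,"hand": -1}

```text
clock: 15.8
eef_pos: [633.1, 120.8, 225.7]
tool_rot: [1.921, 2.364, -0.112]
force: [0.1, -0.2, 0.3]
grip_width: 13.8
```

```bash
python3 s.py
```

```text
t 15.8 st [  1.3 -29.2] z 225.7 F [ 0.1 -0.2  0.3] M [ 0.36 -0.06  0.04] w 13.8 rot [ 0.09 -0.07 -0.18]
```

play_rows:
  steps:
    - {"x": 0,"y": 0,"z": 0,"rx": 0,"ry": 0,"rz": 0,"hand": 0.3}
    - {"x": 0,"y": 0,"z": 0,"rx": 0,"ry": 0,"rz": 0,"hand": 0.3}
    - {"x": 0,"y": 0,"z": 0,"rx": 0,"ry": 0,"rz": 0,"hand": 0.3}
    - {"x": 0,"y": 0,"z": -0.01,"rx": 0,"ry": 0,"rz": 0,"hand": 0.3}
    - {"x": 0,"y": 0,"z": -0.02,"rx": 0,"ry": 0,"rz": 0,"hand": 0.3}

```text
clock: 16.22
eef_pos: [628.6, 122.8, 251.5]
tool_rot: [1.925, 2.368, -0.128]
force: [-0.0, 1.0, -0.7]
grip_width: 55.7
```

play_rows:
  steps:
    - {"x": 0,"y": 0,"z": -0.02,"rx": 0,"ry": 0,"rz": 0,"hand": 0.3}
    - {"x": 0,"y": 0,"z": -0.02,"rx": 0,"ry": 0,"rz": 0,"hand": 0.3}
    - {"x": 0,"y": 0,"z": -0.02,"rx": 0,"ry": 0,"rz": 0,"hand": 0.3}
    - {"x": 0,"y": 0,"z": -0.02,"rx": 0,"ry": 0,"rz": 0,"hand": 0.3}
    - {"x": 0,"y": 0,"z": 0,"rx": 0,"ry": 0,"rz": 0,"hand": 0.3}

```text
clock: 16.63
eef_pos: [627.6, 132.8, 341.3]
tool_rot: [1.922, 2.365, -0.123]
force: [0.0, 0.7, 0.7]
grip_width: 55.7
```

```bash
python3 s.py
python3 - <<'E'
from h import *
import cv2
for k in range(2):
    im=bot.camera("scene");hsv=cv2.cvtColor(im,cv2.COLOR_RGB2HSV)
    m=cv2.inRange(hsv,(105,120,40),(125,255,255));m[:,:330]=0;m[250:]=0;m[:120]=0;m[:,530:]=0
    n,l,s,c=cv2.connectedComponentsWithStats(m);print([(s[i].tolist(),c[i].round(1).tolist()) for i in range(1,n) if s[i][4]>25])
E
```

```text
t 16.63 st [ -1.6 -16.3] z 341.3 F [0.  0.7 0.7] M [ 0.1   0.   -0.01] w 55.7 rot [-0.3   0.12 -0.18]
[([418, 196, 22, 24, 327], [428.5, 207.4]), ([330, 224, 6, 8, 36], [332.3, 227.5])]
[([420, 196, 21, 23, 325], [430.0, 206.9]), ([330, 224, 6, 8, 36], [332.3, 227.5])]
```

It's rolling: the tab moved from 428.5 to 430 px in 0.05 s. I'll wait about 2.5 s with idle rows, and back the arm away uphill.

play_rows:
  steps:
    - {"x": -0.02,"y": 0,"z": -0.01,"rx": 0,"ry": 0,"rz": 0,"hand": 0.3}
    - {"x": -0.02,"y": 0,"z": 0,"rx": 0,"ry": 0,"rz": 0,"hand": 0.3}
    - {"x": -0.02,"y": 0,"z": 0,"rx": 0,"ry": 0,"rz": 0,"hand": 0.3}
    - {"x": -0.02,"y": 0,"z": 0,"rx": 0,"ry": 0,"rz": 0,"hand": 0.3}
    - {"x": 0,"y": 0,"z": 0,"rx": 0,"ry": 0,"rz": 0,"hand": 0.3}

```text
clock: 17.15
eef_pos: [639.8, 54.0, 350.1]
tool_rot: [1.924, 2.378, -0.143]
force: [-0.4, -0.0, 0.0]
grip_width: 55.7
```

play_rows:
  steps:
    - {"x": 0,"y": 0,"z": 0,"rx": 0,"ry": 0,"rz": 0,"hand": 0.3}
    - {"x": 0,"y": 0,"z": 0,"rx": 0,"ry": 0,"rz": 0,"hand": 0.3}
    - {"x": 0,"y": 0,"z": 0,"rx": 0,"ry": 0,"rz": 0,"hand": 0.3}
    - {"x": 0,"y": 0,"z": 0,"rx": 0,"ry": 0,"rz": 0,"hand": 0.3}
    - {"x": 0,"y": 0,"z": 0,"rx": 0,"ry": 0,"rz": 0,"hand": 0.3}

```text
clock: 17.57
eef_pos: [637.1, 54.8, 344.7]
tool_rot: [1.929, 2.384, -0.151]
force: [-0.4, 0.2, 1.0]
grip_width: 55.4
```

play_rows:
  steps:
    - {"x": 0,"y": 0,"z": 0,"rx": 0,"ry": 0,"rz": 0,"hand": 0.3}
    - {"x": 0,"y": 0,"z": 0,"rx": 0,"ry": 0,"rz": 0,"hand": 0.3}
    - {"x": 0,"y": 0,"z": 0,"rx": 0,"ry": 0,"rz": 0,"hand": 0.3}
    - {"x": 0,"y": 0,"z": 0,"rx": 0,"ry": 0,"rz": 0,"hand": 0.3}
    - {"x": 0,"y": 0,"z": 0,"rx": 0,"ry": 0,"rz": 0,"hand": 0.3}

```text
clock: 17.98
eef_pos: [636.8, 56.9, 344.6]
tool_rot: [1.925, 2.387, -0.151]
force: [0.2, 0.5, 0.2]
grip_width: 55.7
```

play_rows:
  steps:
    - {"x": 0,"y": 0,"z": 0,"rx": 0,"ry": 0,"rz": 0,"hand": 0.3}
    - {"x": 0,"y": 0,"z": 0,"rx": 0,"ry": 0,"rz": 0,"hand": 0.3}
    - {"x": 0,"y": 0,"z": 0,"rx": 0,"ry": 0,"rz": 0,"hand": 0.3}
    - {"x": 0,"y": 0,"z": 0,"rx": 0,"ry": 0,"rz": 0,"hand": 0.3}
    - {"x": 0,"y": 0,"z": 0,"rx": 0,"ry": 0,"rz": 0,"hand": 0.3}

```text
clock: 18.4
eef_pos: [636.9, 56.9, 345.0]
tool_rot: [1.925, 2.386, -0.15]
force: [0.3, -0.3, 0.6]
grip_width: 55.5
```

play_rows:
  steps:
    - {"x": 0,"y": 0,"z": 0,"rx": 0,"ry": 0,"rz": 0,"hand": 0.3}
    - {"x": 0,"y": 0,"z": 0,"rx": 0,"ry": 0,"rz": 0,"hand": 0.3}
    - {"x": 0,"y": 0,"z": 0,"rx": 0,"ry": 0,"rz": 0,"hand": 0.3}
    - {"x": 0,"y": 0,"z": 0,"rx": 0,"ry": 0,"rz": 0,"hand": 0.3}
    - {"x": 0,"y": 0,"z": 0,"rx": 0,"ry": 0,"rz": 0,"hand": 0.3}

```text
clock: 18.82
eef_pos: [637.0, 56.7, 345.0]
tool_rot: [1.925, 2.386, -0.15]
force: [0.4, 0.4, -0.3]
grip_width: 55.6
```

play_rows:
  steps:
    - {"x": 0,"y": 0,"z": 0,"rx": 0,"ry": 0,"rz": 0,"hand": 0.3}
    - {"x": 0,"y": 0,"z": 0,"rx": 0,"ry": 0,"rz": 0,"hand": 0.3}
    - {"x": 0,"y": 0,"z": 0,"rx": 0,"ry": 0,"rz": 0,"hand": 0.3}
    - {"x": 0,"y": 0,"z": 0,"rx": 0,"ry": 0,"rz": 0,"hand": 0.3}
    - {"x": 0,"y": 0,"z": 0,"rx": 0,"ry": 0,"rz": 0,"hand": 0.3}

```text
clock: 19.23
eef_pos: [636.9, 56.7, 345.0]
tool_rot: [1.925, 2.386, -0.15]
force: [0.1, -0.7, -0.2]
grip_width: 55.3
```

```bash
python3 s.py
python3 - <<'E'
from h import *
import cv2
for k in range(4):
    im=bot.camera("scene");hsv=cv2.cvtColor(im,cv2.COLOR_RGB2HSV)
    m=cv2.inRange(hsv,(105,120,40),(125,255,255));m[:,:330]=0;m[250:]=0;m[:120]=0;m[:,530:]=0
    n,l,s,c=cv2.connectedComponentsWithStats(m);print([(s[i].tolist(),c[i].round(1).tolist()) for i in range(1,n) if s[i][4]>60])
print("expected tab centre px at y=142:",proj("scene",[*st(0,142+5),175-10-142*.1206+52]))
t=bot.camera("top")
cv2.imwrite("pics/f.png",np.hstack([cv2.resize(im[130:330,310:510,::-1],(400,400)),cv2.resize(t[80:320,140:380,::-1],(400,400))]))
E
```

```text
t 19.23 st [ -8.3 -92.7] z 345.0 F [ 0.1 -0.7 -0.2] M [ 0.14  0.05 -0.03] w 55.3 rot [-1.75 -0.14  0.33]
[([465, 178, 21, 22, 290], [475.2, 188.5])]
[([465, 178, 21, 22, 291], [475.2, 188.5])]
[([465, 178, 21, 22, 290], [475.2, 188.5])]
[([465, 178, 21, 22, 291], [475.2, 188.5])]
expected tab centre px at y=142: [474.32084921 188.00027452]
```

View pics/f.png

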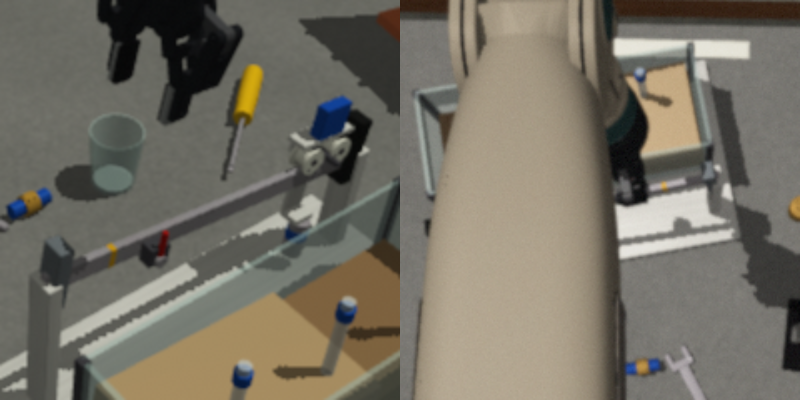

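The trolley hangs upright at the black stop, and its tab is still at (475,188), against an expected (474,188) for y = 142 mm. The keeper is up and the arm is clear, so I'll hand in.

```bash
python3 -c "
from rig import bot
print(bot.job_done())"
```

```text
the job is handed in; nothing more can be done
None
```

The job is handed in, and the trolley hangs by both wheels at the black rubber stop. I took it off its parking stand, felt for the rail in the bay and pushed it past the keeper. I let go with the axle about 37 mm uphill of the rail's middle, and it rolled down by itself. The run took about 19.5 s.

**Last checks**
- **Trolley:** four scene pictures in a row show the tab still at (475,188) px. An axle 142 mm downhill should put it at (474,188). It looks upright.
- **Keeper and robot:** the keeper is back up. The gripper was about 345 mm up with no contact force beyond noise.
- **Rail height:** the rail turned out about 10 mm lower than nominal. Camera and touch agreed on this.
- **Force on the rail:** I estimate about 11 N in the bay and about 12 N at the keeper, from wrist readings at the end of each move. The limit is 20 N. Short peaks between readings would not show.

**Not confirmed**
- **First moves:** my first four move calls were rejected for missing row keys. Nothing moved.
- **Other objects:** the beaker and coupling looked unmoved in the last picture. I did not check the lamp trolley, sand jar or brass weight again, but the arm never went low near them, and I saw no sign that it touched them.
- **Rail direction:** my views of the rail's direction differed by about 1 degree. The trolley's 3 mm side play absorbed that.

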